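Load the bolt chute and close it with the retaining pin

ROBOT

A 6-joint arm with a two-finger parallel gripper is mounted at the origin on the work surface. World frame = base frame: x ahead of the robot, y to its left, z up, the work surface at z = 0. Lengths are in m, angles in rad, forces in N, time in s.
With the tool pointing down it reaches from about 0.35 to 0.85 m from the base axis. Payload 8.1 kg.
Tool frame: the origin (TCP) lies midway between the tips of the shut fingers; the grasp point (between the pads) lies 19 mm behind it; z points along the fingers, y is the line along which they close (so a half turn about z gives the same grasp; the last joint's range is limited). The gripper opens to 93 mm and grips with 3 to 60 N. Pads are 15 mm wide; open, the fingers measure 128 mm over their backs; the gripper's body (75 mm by 188 mm) begins 65 mm behind the grasp point.
Start: joints at [-1.365, 0.13, 1.488, -0, 1.523, -0.085], TCP at [0.172, -0.575, 0.194] pointing down, gripper open.
Joint ranges: [-2.96, 2.96], [-0.89, 2.26], [0.02, 2.5], [-1.34, 4.48], [0, 2.73], [-2.66, 2.66]. Speed limits (rad/s): [2.39, 2.39, 2.79, 3.14, 3.14, 3.14].

INTERFACE

Orientations are given as a rotation vector (axis times angle).
In Python, from plant import read_state, read_camera, camera_model, close_job gives the robot as it stands. The module is installed in compiled form; this text tells all that it offers.
- The arm moves only by the tool carry_out, never from a script. Its argument "moves" is a list of rows, each an object of numbers: "jaw": the finger opening in m, from 0 to 0.093; "dx", "dy", "dz": the shift along the tool's x, y, z in m; "yaw": the turn about the tool's z in rad. In form: [{"jaw": .., "dx": .., "dy": .., "dz": .., "yaw": ..}, ...]. A call has 1 to 8 rows; each row shifts and turns the commanded pose from where the row before left it, along the tool's axes as they then stand; what a row does not reach is not made up. A row lasts 1/8 s, in which the tool goes at most 62.5 mm and 10.7 degrees, less where a joint would pass 70% of its speed; a pose out of reach is approached as far as the arm can. A call is refused whole if a number of a shift passes 0.0625 or a number of a turn 0.188, either way. A call with a gripper value outside its range is refused whole. The fingers move at their own pace and stop on an object; "grip_force" is the grip in N (left out, the last holds). Time passes only in rows, so rows that do not move let the fingers close. It gives the time, the measured TCP pose, the force, the opening and the grip force at its end, in the units of the state.
- read_state(): the state, without advancing time (a new reading comes with each control period).
- read_camera(name): name is "scene" or "top"; returns the picture (420x560x3 uint8, red, green, blue); there is no depth.
- camera_model(name): a dict with "camera_matrix" (3x3 intrinsics, pixels), "view" (4x4, takes a point from world to camera coordinates). Camera axes: x right, y up, looking along -z (the intrinsics and any distortion apply to the point x, -y, -z); pixel columns grow to the right and rows downward; lengths in m; the calibration is good to about 2 mm. A picture is of the moment at which its call begins. camera_model takes no time and is no camera call.
- close_job(): hands the job in; it is judged then, once.
The state is a dict: "t": time; "q": joint angles; "dq": joint speeds; "joint_torque": joint torques, N m; "tool_pos": TCP position; "orientation": TCP orientation; "force": force on the tool from outside, world axes, zero at the start; "wrist_torque": the same for the moment, N m; "opening": finger opening in m; "gripper_force": force on a finger pad.
Only numpy, scipy, OpenCV 4.12 (cv2) and the standard library are available. Lean on these libraries where they do the work, as an engineer would, in place of code of your own. Each camera call takes 0.05 s, during which the arm holds its last target. There are 200 camera calls.

TASK

Feed every bolt on the bench into the loading trough of the chute so that each one hangs by its head and slides down, head up, to rest in the magazine below the retaining pin. When all of them are in, take the mallet and drive the red pin down fully home with its head to close the magazine (do not press the pin with the gripper), then stand the mallet upright on its black pad again and let go. Do not knock the other things on the bench about.

Things in the scene. Friction and masses are not known exactly. Their poses are not given: they have to be found in the camera images.
- track: Sloping steel track (25 deg) of the bolt chute. Origin: mid slot at the lower stop's face, at rail-top height, 70 mm above the bench. y runs UPHILL along the slot, x across, z square to the rails. The slot is 12 to 14 mm wide, open below: a bolt's shank drops through, its head is caught, and it slides head up to the stop (friction about 0.12). Pin at y = 163 mm, loading trough y = 173 to 298 mm.
- magazine (a point): Middle of the magazine at rail height, 74 mm uphill from the stop; axes as the track. The magazine is a channel from the stop to 150 mm uphill, 28 mm wide inside, 36 mm outside, with yellow lips up to 128 mm, 16 to 19 mm above the rails, 16 mm apart: heads can enter it only from its upper end. It holds 6 bolts.
- load (a point): Mid slot in the open trough at rail height, 238 mm uphill from the stop; axes as the track. The trough's plates rise outwards from the slot at 20 deg to 39 mm either side and 12 mm up; its yellow end wall (19 mm high) is 60 mm uphill of here. A bolt released here a few mm above the plates, along the slot, head uphill, swings down through the slot and slides off below the raised pin.
- chute: Stand of the chute, fixed on the bench. Origin: centre of the underside of its base plate (110 x 320 x 12 mm). The track climbs towards its +y. Two blue posts, 41 mm either side of the slot beside the pin, carry a bar over the track, 22 mm wide, its top 187 mm above the bench.
- pin_cap: Red cap of the chute's spring-loaded retaining pin, 22 mm in diameter, 10 mm thick. Origin: centre of its top face, 232 mm above the bench with the pin up and 202 mm with it home. z up. The 8 mm steel pin below it is vertical, over the slot, 163 mm uphill from the stop.
- pin (a joint): How far the pin is driven down, in m: 0 = up (tip about 28 mm above the rails, bolts pass below), 0.030 = fully home (on its end stop, tip in the slot, magazine closed). Starts at 0 to 3 mm. It takes about 6 to 8 N to move; a light spring pushes it up, but its sleeve's friction is stronger, so it stays where it is driven.
- mallet: Short mallet (0.3 kg) standing on a flat face of its orange round head, 54 mm in diameter, 48 mm tall. Origin: centre of the head's lower face; z up. The wooden handle sticks out level along -x, to x = -130 mm, 20 mm wide, 24 mm tall, centre line 24 mm above the lower face. Centre of mass about 5 mm from the head's axis towards the handle.
- mallet_grip (a point): Place to take the mallet by its handle from above: on the handle's centre line, 55 mm from the head's axis and 24 mm above the lower face. Axes as the mallet.
- pad: Black rubber pad, 140 x 140 x 3 mm, fixed on the bench: the mallet's place. Origin: centre of its underside on the bench.
- bolt1: Hex-head bolt, 50 g, lying on the bench (may be absent). Shank 10 mm in diameter, 40 mm long; dark head 20 mm across flats, 10 mm thick, brass dot. Origin: on the axis at the underside of the head; x points to the head's end (head x = 0 to 10, shank -40 to 0 mm). Lying, it rests on the head's edge and the shank's tip. Centre of mass 8 mm from the origin towards the tip.
- bolt2: Hex-head bolt, 50 g, lying on the bench (may be absent). Shank 10 mm in diameter, 40 mm long; dark head 20 mm across flats, 10 mm thick, brass dot. Origin: on the axis at the underside of the head; x points to the head's end (head x = 0 to 10, shank -40 to 0 mm). Lying, it rests on the head's edge and the shank's tip. Centre of mass 8 mm from the origin towards the tip.
- bolt3: Hex-head bolt, 50 g, lying on the bench (may be absent). Shank 10 mm in diameter, 40 mm long; dark head 20 mm across flats, 10 mm thick, brass dot. Origin: on the axis at the underside of the head; x points to the head's end (head x = 0 to 10, shank -40 to 0 mm). Lying, it rests on the head's edge and the shank's tip. Centre of mass 8 mm from the origin towards the tip.
- bolt4: Hex-head bolt, 50 g, lying on the bench (may be absent). Shank 10 mm in diameter, 40 mm long; dark head 20 mm across flats, 10 mm thick, brass dot. Origin: on the axis at the underside of the head; x points to the head's end (head x = 0 to 10, shank -40 to 0 mm). Lying, it rests on the head's edge and the shank's tip. Centre of mass 8 mm from the origin towards the tip.
- bolt5: Hex-head bolt, 50 g, lying on the bench (may be absent). Shank 10 mm in diameter, 40 mm long; dark head 20 mm across flats, 10 mm thick, brass dot. Origin: on the axis at the underside of the head; x points to the head's end (head x = 0 to 10, shank -40 to 0 mm). Lying, it rests on the head's edge and the shank's tip. Centre of mass 8 mm from the origin towards the tip.
- bolt6: Hex-head bolt, 50 g, lying on the bench (may be absent). Shank 10 mm in diameter, 40 mm long; dark head 20 mm across flats, 10 mm thick, brass dot. Origin: on the axis at the underside of the head; x points to the head's end (head x = 0 to 10, shank -40 to 0 mm). Lying, it rests on the head's edge and the shank's tip. Centre of mass 8 mm from the origin towards the tip.
- jar: Small jar with a blue cap, 60 mm in diameter and 60 mm tall; not needed, leave it alone. Origin: centre of its underside.
- glue: Amber bottle with a black cap, 54 mm in diameter and 150 mm tall; not needed, leave it alone. Origin: centre of its underside.
- pylon: Aluminium prosthesis tube with a dark steel adapter at its end, 30 mm in diameter, about 210 mm long, lying; not needed, leave it alone. Origin: the middle of the tube's axis.
- driver: Screwdriver lying on the bench; not needed, leave it alone. Origin: centre of its underside.
- spanner: Spanner lying on the bench; not needed, leave it alone. Origin: centre of its underside.
There are look-alikes about, which are no part of the job. What is shaped like the bolt4 but green is not meant. Of the things that look like the mallet, the larger one is meant.

How it is judged:
By the outcome, as a careful person would: the job done as asked, in the order asked, and still so for the second after the job is handed in, with the robot touching nothing.
Of bolt1, bolt2, bolt3, bolt4, bolt5, bolt6 only 4 to 6 are there at a start; the rules pass over those that are not, and their reading is None.
At some moment in a run one of mallet may be knocked a few centimetres aside while the robot is not near it.
Once in a run the grip may slacken for a moment while it holds something.
It also fails if it takes over 210 s, if anything falls off the work surface, if the arm or the gripper's body presses on something with over 40 N, if the wrist force passes 120 N, or if a joint passes its speed limit or range.

## Working session

There is one attempt and no reset: what is moved stays moved. The work goes in short steps, Python scripts to look and compute and a tool call to move; the robot and the scene stay as the last step left them, time stands still between calls to the robot, and variables do not carry over. Pictures are saved under pics/ and viewed, at most 14 in all, crops included, and the job is handed in when it is done.

Besides the shell and the picture viewer there is one more tool, called after "Request:" as name(argument=value, ...) on one line, values as JSON. carry_out: Moves the arm, as the interface text tells. Its arguments: {"type":"object","properties":{"moves":{"type":"array","items":{"type":"object","properties":{"jaw":{"type":"number"},"dx":{"type":"number"},"dy":{"type":"number"},"dz":{"type":"number"},"yaw":{"type":"number"}}}},"grip_force":{"type":"number"}},"required":["moves"]}

```bash
mkdir -p pics
python3 - <<'E'
from plant import *
import cv2,json
for n in("scene","top"):
    cv2.imwrite(f"pics/{n}0.png",cv2.resize(read_camera(n)[:,:,::-1],(800,600),interpolation=cv2.INTER_CUBIC)); print(n,camera_model(n))
print(read_state())
E
```

```text
scene {'camera_matrix': array([[521.82922438,   0.        , 283.32475415],
       [  0.        , 521.82922438, 208.94112174],
       [  0.        ,   0.        ,   1.        ]]), 'view': array([[ 0.6053704 ,  0.79578373, -0.01596659, -0.29778385],
       [-0.47715425,  0.37889154,  0.79294705,  0.13197624],
       [ 0.63706397, -0.47240815,  0.60908131, -1.60723975],
       [ 0.        ,  0.        ,  0.        ,  1.        ]])}
top {'camera_matrix': array([[524.5624807 ,   0.        , 282.39488914],
       [  0.        , 524.5624807 , 207.84469618],
       [  0.        ,   0.        ,   1.        ]]), 'view': array([[-0.01600513, -0.99983413, -0.00869237,  0.00589029],
       [ 0.98117512, -0.01737858,  0.19233659, -0.54513163],
       [-0.19245575, -0.00545037,  0.98129052, -1.54831539],
       [ 0.        ,  0.        ,  0.        ,  1.        ]])}
{'t': 0.1, 'q': array([-1.36540717e+00,  1.31073704e-01,  1.48916724e+00,  4.00021816e-06,
        1.52298347e+00, -8.54093290e-02]), 'dq': array([ 1.64075538e-03, -1.54972547e-03, -2.35653754e-03, -1.57477725e-03,
        1.02456392e-03, -7.39090362e-05]), 'joint_torque': array([ 2.48244491e-03, -5.61338568e+01, -4.93096447e+01,  7.70500372e-02,
        2.91264290e-02, -3.54920940e-05]), 'tool_pos': array([ 0.17193628, -0.57426784,  0.19300123]), 'orientation': array([-3.10683117e+00, -4.54941076e-01,  1.47330733e-04]), 'force': array([-0.09499259, -0.21657544,  0.596273  ]), 'wrist_torque': array([-0.02837481, -0.01117746, -0.05201488]), 'gripper_force': 0.0, 'opening': 0.0932339964984329}
```

View pics/scene0.png

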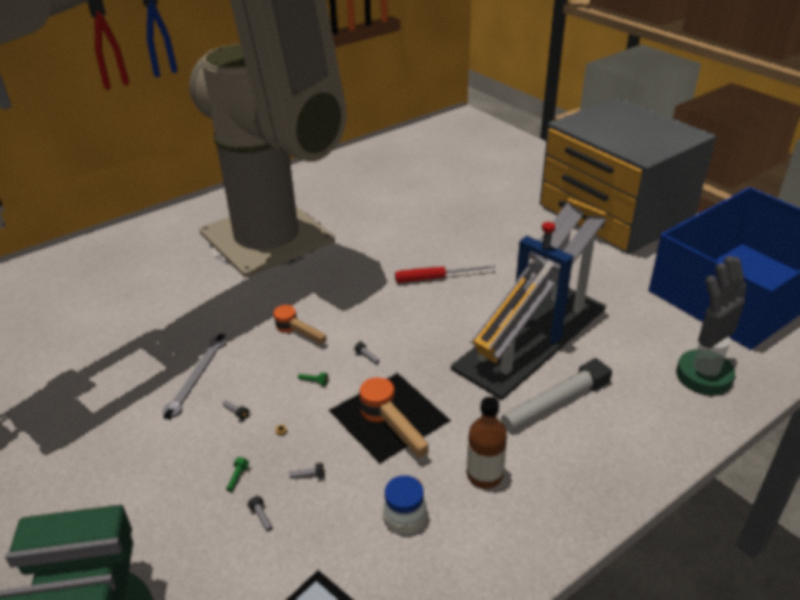

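View pics/top0.png

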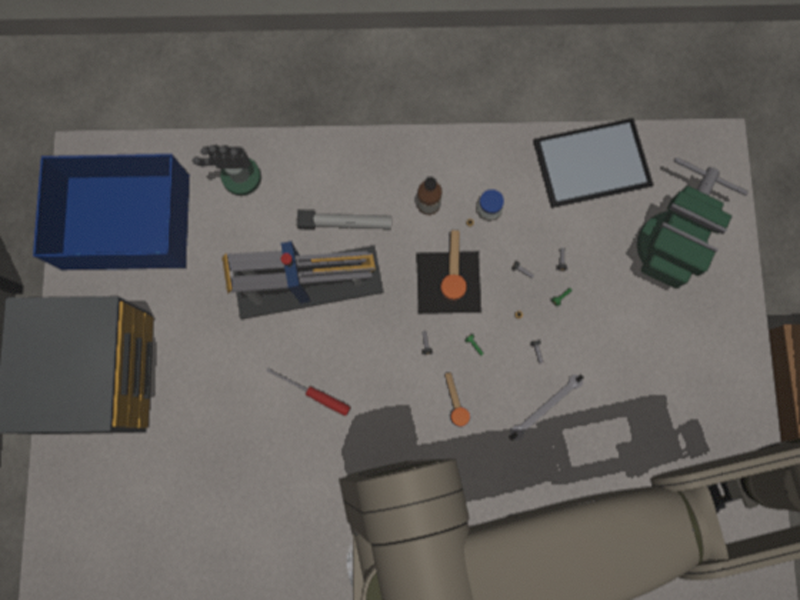

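The top view shows four grey bolts, at about (522,268), (562,259), (537,350) and (427,343), plus two green ones. The large mallet is on the pad at (454,287) and the chute runs uphill to the left, with the pin cap at (287,259). The scene view shows the same four bolts.

```bash
cat > h.py <<'E'
import numpy as np,cv2
from plant import *
def avg(n,k=6):
    return np.mean([read_camera(n).astype(float) for _ in range(k)],0).astype(np.uint8)[:,:,::-1].copy()
def cast(n,px,z):
    m=camera_model(n);K=m["camera_matrix"];V=m["view"];R=V[:3,:3];c=-R.T@V[:3,3]
    d=R.T@(np.diag([1,-1,-1])@np.linalg.inv(K)@np.array([px[0],px[1],1.]))
    return c+d*(z-c[2])/d[2]
def proj(n,P):
    m=camera_model(n);V=m["view"];p=V[:3,:3]@np.asarray(P,float)+V[:3,3]
    u=m["camera_matrix"]@(p*[1,-1,-1]);return u[:2]/u[2]
def two(pt,ps):
    """midpoint of rays from top and scene pixels, and miss"""
    A=[];b=[];o=[]
    for n,p in(("top",pt),("scene",ps)):
        a=cast(n,p,0);d=cast(n,p,.3)-a;d/=np.linalg.norm(d);M=np.eye(3)-np.outer(d,d);A.append(M);b.append(M@a)
    X=np.linalg.solve(sum(A),sum(b));return X,[np.linalg.norm(A[i]@X-b[i]) for i in(0,1)]
def crop(im,x,y,w,h,s,f):
    c=cv2.resize(im[y:y+h,x:x+w],None,fx=s,fy=s,interpolation=cv2.INTER_CUBIC)
    for i in range(0,w,10):
        cv2.line(c,(i*s,0),(i*s,6),(0,0,255),1); cv2.putText(c,str(x+i),(i*s,16),0,.35,(0,0,255))
    for i in range(0,h,10):
        cv2.line(c,(0,i*s),(6,i*s),(0,0,255),1); cv2.putText(c,str(y+i),(8,i*s+4),0,.35,(0,0,255))
    cv2.imwrite(f,c)
E
python3 - <<'E'
from h import *
t=avg("top");s=avg("scene");np.savez("a.npz",t=t,s=s)
crop(t,285,155,120,100,6,"pics/t1.png");crop(t,150,160,125,70,6,"pics/t2.png");crop(s,305,130,125,150,4,"pics/s2.png")
for n,im,bx in(("top",t,(290,165,405,255)),("scene",s,(150,235,275,380))):
    x0,y0,x1,y1=bx;g=im[y0:y1,x0:x1].astype(int);d=(g.max(2)<75).astype(np.uint8)
    k,l,st,c=cv2.connectedComponentsWithStats(d)
    for i in range(1,k):
        if st[i,4]>3:print(n,c[i]+[x0,y0],st[i,2:])
E
```

```text
top [312.61756757 197.73310811] [  46   44 1480]
top [360.35294118 185.76470588] [ 5  6 17]
top [392.72 186.48] [ 7  5 25]
top [387.83333333 210.83333333] [ 5  6 12]
top [374.1875 239.9375] [ 6  4 16]
top [298.52380952 245.42857143] [ 6  4 21]
scene [154.68 236.66] [14  6 50]
scene [219.76666667 237.93333333] [14  7 30]
scene [251.21212121 243.45454545] [ 6  8 33]
scene [226.58333333 266.20833333] [ 4  7 24]
scene [273.66666667 265.16666667] [2 4 6]
scene [218.  265.5] [11  2 14]
scene [256.37570621 298.52354049] [  44   47 1062]
scene [169.28070175 289.03508772] [ 9 10 57]
scene [167.56923077 331.38461538] [14 21 65]
scene [222.41666667 330.18333333] [13 11 60]
scene [178.3220339 352.       ] [10 11 59]
scene [272.63636364 353.72727273] [ 4  5 11]
```

View pics/t1.png

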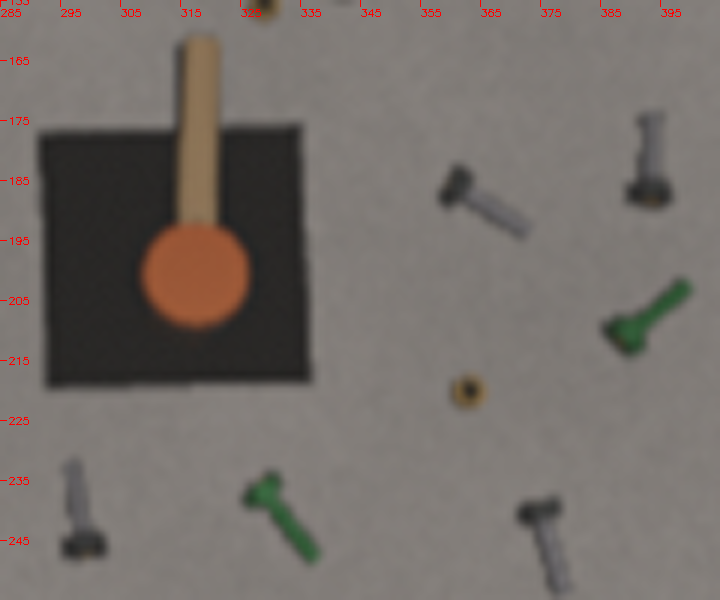

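View pics/t2.png

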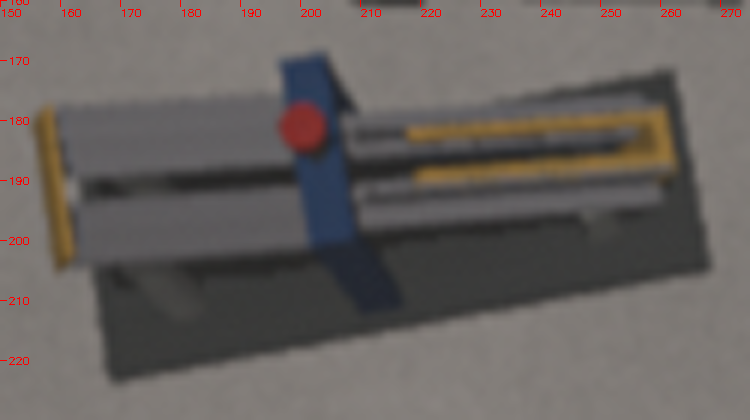

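View pics/s2.png

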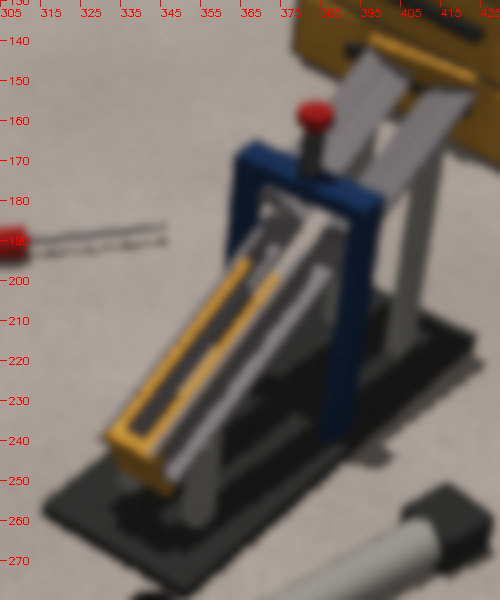

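The crops show four bolts (head ends at t1 pixels ≈ (456,187), (649,192), (540,510), (84,546)). They also show the chute base edge from (113,382) to (710,270) in t2, and the cap at (303,127).

```bash
cat >> h.py <<'E'
def T(p,x0,y0,s): return (p[0]+.5)/s-.5+x0,(p[1]+.5)/s-.5+y0
def ang(v): return np.degrees(np.arctan2(v[1],v[0]))
E
python3 - <<'E'
from h import *
a=np.load("a.npz");t,s=a["t"],a["s"]
np.set_printoptions(precision=4,suppress=True)
heads=[(360.35,185.76),(392.72,186.48),(374.19,239.94),(298.52,245.43)]
sh=[(169.28,289.04),(222.42,330.18),None,None]
tips=[(525,232),(652,115),(560,592),(72,463)]
for i,(h,p) in enumerate(zip(heads,tips)):
    H=cast("top",h,.012);P=cast("top",T(p,285,155,6),.007);print("bolt",i+1,H,P,"ang",ang(H[:2]-P[:2]),np.linalg.norm(H[:2]-P[:2]))
for q in[(251.21,243.45),(169.28,289.04),(222.42,330.18),(178.32,352.)]:print("scene head",cast("scene",q,.012))
def red(im,b):
    x0,y0,x1,y1=b;h=cv2.cvtColor(im[y0:y1,x0:x1],cv2.COLOR_BGR2HSV);m=((h[...,0]<8)|(h[...,0]>172))&(h[...,1]>130)&(h[...,2]>70)
    y,x=np.nonzero(m);return (x.mean()+x0,y.mean()+y0),len(x)
ct,cs=red(t,(190,165,215,195)),red(s,(370,145,395,165));print("cap",ct,cs,two(ct[0],cs[0]),cast("top",ct[0],.230))
B=lambda p,z:cast("top",T(p,150,160,6),z)
e1,e2,e3=B((113,382),.012),B((710,270),.012),B((675,70),.012);print("base",e1,e2,e3,ang(e1-e2),ang(e2-e3))
w1,w2=B((47,108),.213),B((63,270),.213);print("wall",w1,w2,(w1+w2)/2,ang(w1-w2))
print("lip lines",ang(B((408,135),.147)-B((660,118),.09)),ang(B((415,178),.147)-B((670,168),.09)))
sl=B((75,187),.196);print("slot end",sl)
m=cast("top",T((196,276),285,155,6),.051);k=cast("top",T((200,42),285,155,6),.039);print("mallet head",m,"handle end",k,ang(m-k))
print("pad",[cast("top",T(p,285,155,6),.003) for p in((40,133),(302,125),(310,382),(47,388))])
E
```

```text
bolt 1 [ 0.6198 -0.25    0.012 ] [ 0.5961 -0.2867  0.007 ] ang 57.039307828290326 0.04363648394119804
bolt 2 [ 0.6156 -0.3518  0.012 ] [ 0.6583 -0.3569  0.007 ] ang 173.21249150664843 0.04294502643832039
bolt 3 [ 0.4471 -0.2851  0.012 ] [ 0.4062 -0.2954  0.007 ] ang 14.112731695594816 0.04212803818435558
bolt 4 [ 0.434 -0.051  0.012] [ 0.4776 -0.046   0.007 ] ang -173.48466077525566 0.0437858750315871
scene head [ 0.4327 -0.0551  0.012 ]
scene head [ 0.4464 -0.2889  0.012 ]
scene head [ 0.6205 -0.2565  0.012 ]
scene head [ 0.6129 -0.3552  0.012 ]
cap ((np.float64(200.1904761904762), np.float64(180.92857142857142)), 42) ((np.float64(383.5), np.float64(158.5)), 44) (array([0.5894, 0.2195, 0.2293]), [np.float64(0.00047566506800736103), np.float64(0.00047566506800737643)]) [0.5896 0.2197 0.23  ]
base [0.5105 0.3533 0.012 ] [0.5644 0.0422 0.012 ] [0.6728 0.0596 0.012 ] 99.82915751088105 -170.88932920820457
wall [0.6056 0.3417 0.213 ] [0.5289 0.3321 0.213 ] [0.5672 0.3369 0.213 ] 7.160102486127384
lip lines 99.87406986333907 97.68973485479121
slot end [0.5718 0.3317 0.196 ]
mallet head [ 0.5663 -0.1104  0.051 ] handle end [ 0.6935 -0.1168  0.039 ] 177.10773207303703
pad [array([ 0.6554, -0.0328,  0.003 ]), array([ 0.6572, -0.172 ,  0.003 ]), array([ 0.5187, -0.1713,  0.003 ]), array([ 0.518 , -0.0339,  0.003 ])]
```

```bash
cat >> h.py <<'E'
from scipy.spatial.transform import Rotation as Ro
def plan(x,y,z,th=None):
    s=read_state();R=Ro.from_rotvec(s["orientation"]).as_matrix();p=s["tool_pos"]
    t0=np.arctan2(R[1,0],R[0,0]);t1=t0 if th is None else np.radians(th)
    w=(t0-t1+np.pi)%(2*np.pi)-np.pi;d=np.array([x,y,z])-p
    f=lambda t:np.array([np.cos(t)*d[0]+np.sin(t)*d[1],np.sin(t)*d[0]-np.cos(t)*d[1],-d[2]])
    print("t%.2f"%s["t"],"pos",p.round(4),"th %.1f"%np.degrees(t0),"tilt %.1f"%np.degrees(np.arccos(-R[2,2])),"q6 %.2f"%s["q"][5],"open %.4f"%s["opening"],"F",s["force"].round(1),
     "\n yaw %.3f shift before yaw %s after %s"%(w,f(t0).round(4),f(t1).round(4)))
E
python3 -c "
from h import *
plan(.6107,-.2673,.06,57)"
```

```text
t0.70 pos [ 0.172  -0.5748  0.194 ] th 16.7 tilt 0.0 q6 -0.09 open 0.0931 F [ 0.6 -0.6 -0.2] 
 yaw -0.704 shift before yaw [ 0.5084 -0.1688  0.134 ] after [0.4968 0.2004 0.134 ]
```

Request:
carry_out(moves=[{"yaw": -0.176, "jaw": 0.05}, {"yaw": -0.176}, {"yaw": -0.176}, {"yaw": -0.176}, {"dx": 0.045, "dy": 0.018}, {"dx": 0.045, "dy": 0.018}, {"dx": 0.045, "dy": 0.018}, {"dx": 0.045, "dy": 0.018}])

```text
invalid input at $.moves[0]: expected keys jaw, dx, dy, dz, yaw
```

Request:
carry_out(moves=[{"dx": 0.045, "dy": 0.018}, {"dx": 0.045, "dy": 0.018}, {"dx": 0.045, "dy": 0.018}, {"dx": 0.045, "dy": 0.018}, {"dx": 0.045, "dy": 0.018}, {"dx": 0.045, "dy": 0.018, "dz": 0.03}, {"dx": 0.045, "dy": 0.018, "dz": 0.03}, {"dz": 0.03}])

```text
invalid input at $.moves[0]: expected keys jaw, dx, dy, dz, yaw
```

```bash
python3 -c "
from h import *
plan(.6107,-.2673,.004,57)
t=avg('top');s=avg('scene');crop(s,130,220,160,120,5,'pics/s3.png')"
```

```text
t0.70 pos [ 0.172  -0.5748  0.194 ] th 16.7 tilt 0.0 q6 -0.09 open 0.0931 F [ 0.6 -0.6 -0.2] 
 yaw -0.704 shift before yaw [ 0.5084 -0.1688  0.19  ] after [0.4968 0.2004 0.19  ]
```

View pics/s3.png

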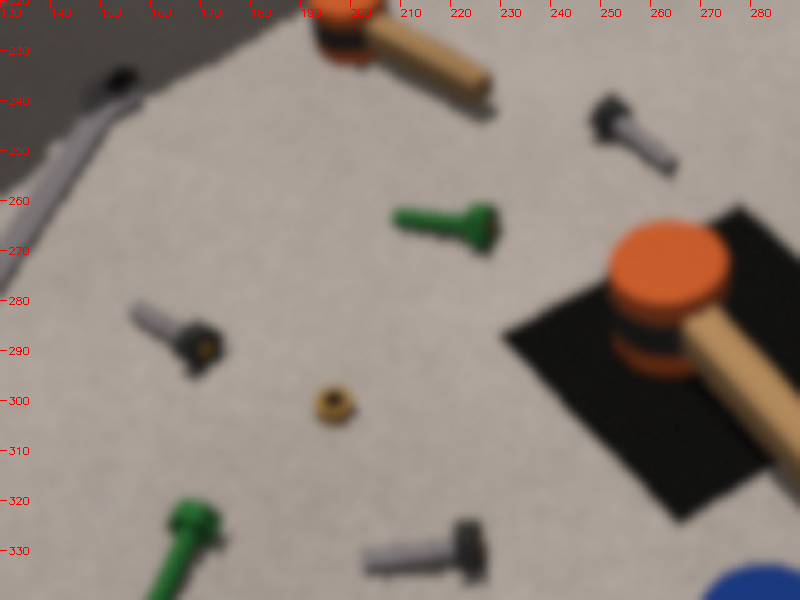

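The moves were refused because every row needs all five keys. The picture shows bolt 1 (head (470,550), tip (366,560)), bolt 3 (head (200,348), tip (137,312)) and bolt 4 (head (608,120), tip (672,162)). I'll use these to cross-check the angles while resending the moves.

Request:
carry_out(moves=[{"yaw": -0.176, "jaw": 0.05, "dx": 0, "dy": 0, "dz": 0}, {"yaw": -0.176, "jaw": 0.05, "dx": 0, "dy": 0, "dz": 0}, {"yaw": -0.176, "jaw": 0.05, "dx": 0, "dy": 0, "dz": 0}, {"yaw": -0.176, "jaw": 0.05, "dx": 0, "dy": 0, "dz": 0}, {"yaw": 0, "jaw": 0.05, "dx": 0.045, "dy": 0.018, "dz": 0}, {"yaw": 0, "jaw": 0.05, "dx": 0.045, "dy": 0.018, "dz": 0}, {"yaw": 0, "jaw": 0.05, "dx": 0.045, "dy": 0.018, "dz": 0}, {"yaw": 0, "jaw": 0.05, "dx": 0.045, "dy": 0.018, "dz": 0}])

```text
t: 2.3
tool_pos: [0.3316, -0.4621, 0.1941]
orientation: [2.761, 1.499, 0.0]
force: [0.2, -0.5, -0.2]
opening: 0.05
gripper_force: 0.0
```

Request:
carry_out(moves=[{"yaw": 0, "jaw": 0.05, "dx": 0.045, "dy": 0.018, "dz": 0}, {"yaw": 0, "jaw": 0.05, "dx": 0.045, "dy": 0.018, "dz": 0}, {"yaw": 0, "jaw": 0.05, "dx": 0.045, "dy": 0.018, "dz": 0}, {"yaw": 0, "jaw": 0.05, "dx": 0.045, "dy": 0.018, "dz": 0}, {"yaw": 0, "jaw": 0.05, "dx": 0.045, "dy": 0.018, "dz": 0}, {"yaw": 0, "jaw": 0.05, "dx": 0.045, "dy": 0.018, "dz": 0.03}, {"yaw": 0, "jaw": 0.05, "dx": 0.045, "dy": 0.018, "dz": 0.03}, {"yaw": 0, "jaw": 0.05, "dx": 0, "dy": 0, "dz": 0.03}])

```text
t: 3.3
tool_pos: [0.6101, -0.2646, 0.1027]
orientation: [-2.758, -1.504, -0.001]
force: [-0.0, 0.1, -0.1]
opening: 0.0505
gripper_force: 0.0
```

```bash
python3 -c "
from h import *
plan(.6107,-.2673,.004,57)
for h,p in(((470,550),(366,560)),((200,348),(137,312)),((608,120),(672,162))):
    H=cast('scene',T(h,130,220,5),.010);P=cast('scene',T(p,130,220,5),.006);print(H,P,ang(H-P))
m=camera_model('scene')
"
```

```text
t3.30 pos [ 0.6101 -0.2646  0.1027] th 57.2 tilt 0.1 q6 0.09 open 0.0505 F [-0.   0.1 -0.1] 
 yaw 0.004 shift before yaw [-0.0019  0.0019  0.0987] after [-0.0019  0.0019  0.0987]
[ 0.61916803 -0.25297631  0.01      ] [ 0.59384029 -0.28858456  0.006     ] 54.57619479171069
[ 0.44536976 -0.28793913  0.01      ] [ 0.40292847 -0.29896161  0.006     ] 14.558724834321284
[ 0.43119866 -0.05425114  0.01      ] [ 0.47257255 -0.04480369  0.006     ] -167.1374206207388
```

Request:
carry_out(moves=[{"yaw": 0, "jaw": 0.05, "dx": -0.002, "dy": 0.002, "dz": 0.04}, {"yaw": 0, "jaw": 0.05, "dx": 0, "dy": 0, "dz": 0.035}, {"yaw": 0, "jaw": 0.05, "dx": 0, "dy": 0, "dz": 0.02}, {"yaw": 0, "jaw": 0.0, "dx": 0, "dy": 0, "dz": 0.003}, {"yaw": 0, "jaw": 0.0, "dx": 0, "dy": 0, "dz": 0}, {"yaw": 0, "jaw": 0.0, "dx": 0, "dy": 0, "dz": 0}, {"yaw": 0, "jaw": 0.0, "dx": 0, "dy": 0, "dz": 0}, {"yaw": 0, "jaw": 0.0, "dx": 0, "dy": 0, "dz": 0}], grip_force=25)

```text
t: 4.3
tool_pos: [0.6087, -0.2705, 0.0066]
orientation: [2.76, 1.499, 0.001]
force: [-0.4, 0.0, -0.6]
opening: 0.0049
gripper_force: 0.0
```

Request:
carry_out(moves=[{"yaw": 0, "jaw": 0.0, "dx": 0, "dy": 0, "dz": -0.03}, {"yaw": 0, "jaw": 0.0, "dx": 0, "dy": 0, "dz": -0.06}, {"yaw": 0, "jaw": 0.0, "dx": 0, "dy": 0, "dz": -0.06}, {"yaw": 0, "jaw": 0.0, "dx": 0, "dy": 0, "dz": -0.06}, {"yaw": -0.183, "jaw": 0.0, "dx": 0, "dy": 0, "dz": -0.05}, {"yaw": -0.183, "jaw": 0.0, "dx": 0, "dy": 0, "dz": 0}, {"yaw": -0.183, "jaw": 0.0, "dx": 0, "dy": 0, "dz": 0}, {"yaw": -0.183, "jaw": 0.0, "dx": 0, "dy": 0, "dz": 0}])

```text
t: 5.3
tool_pos: [0.6083, -0.2703, 0.2662]
orientation: [2.034, 2.394, 0.0]
force: [-0.0, -0.1, 0.7]
opening: 0.0006
gripper_force: 0.0
```

```bash
python3 -c "
from h import *
plan(.5788,.2867,.260,99)
"
```

```text
t5.30 pos [ 0.6083 -0.2703  0.2662] th 99.3 tilt 0.0 q6 -0.66 open 0.0006 F [-0.  -0.1  0.7] 
 yaw 0.005 shift before yaw [0.5544 0.0607 0.0062] after [0.5547 0.058  0.0062]
```

```bash
python3 -c "
from h import *
t=avg('top');s=avg('scene');np.savez('b.npz',t=t,s=s);crop(s,130,220,160,120,5,'pics/s4.png')"
```

```text
(no output)
```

View pics/s4.png

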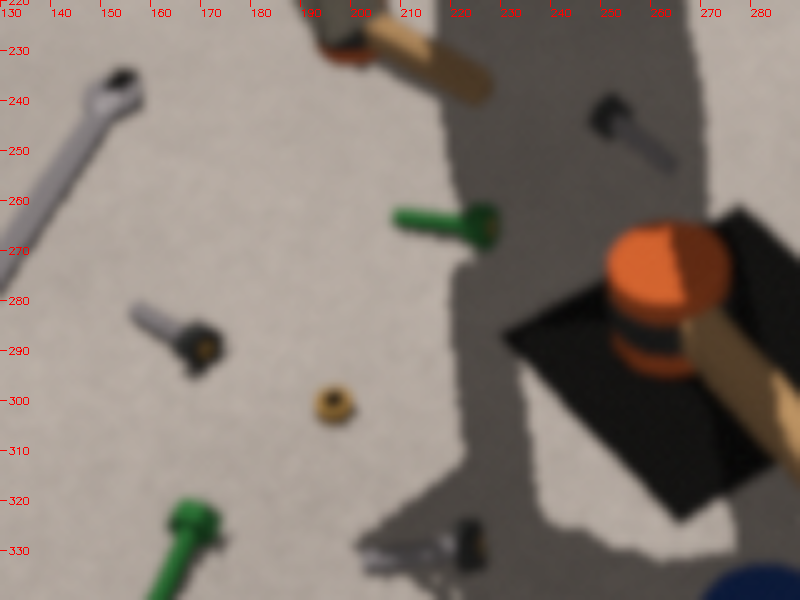

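The gripper came up empty. Bolt 1 is unmoved (tip (362,558), head (470,550)), so the fingertips were too high and slipped over the shank. I'll go back deeper and about 4 mm closer to the head.

Request:
carry_out(moves=[{"yaw": 0.183, "jaw": 0.04, "dx": 0, "dy": 0, "dz": 0.03}, {"yaw": 0.183, "jaw": 0.04, "dx": 0, "dy": 0, "dz": 0.03}, {"yaw": 0.183, "jaw": 0.04, "dx": 0, "dy": 0, "dz": 0.04}, {"yaw": 0.183, "jaw": 0.04, "dx": 0, "dy": 0, "dz": 0.04}, {"yaw": 0, "jaw": 0.04, "dx": 0.004, "dy": 0, "dz": 0.04}, {"yaw": 0, "jaw": 0.04, "dx": 0, "dy": 0, "dz": 0.04}, {"yaw": 0, "jaw": 0.04, "dx": 0, "dy": 0, "dz": 0.02}, {"yaw": 0, "jaw": 0.04, "dx": 0, "dy": 0, "dz": 0}])

```text
t: 6.9
tool_pos: [0.6093, -0.2663, 0.0243]
orientation: [-2.759, -1.497, 0.003]
force: [-0.3, -0.2, 0.5]
opening: 0.0401
gripper_force: 0.0
```

```bash
python3 -c "
from h import *
plan(.6107,-.2673,.0015,57)
"
```

```text
t6.90 pos [ 0.6093 -0.2663  0.0243] th 57.0 tilt 0.2 q6 0.09 open 0.0401 F [-0.3 -0.2  0.5] 
 yaw -0.000 shift before yaw [-0.      0.0017  0.0228] after [-0.      0.0017  0.0228]
```

Request:
carry_out(moves=[{"yaw": 0, "jaw": 0.04, "dx": 0, "dy": 0.001, "dz": 0.014}, {"yaw": 0, "jaw": 0.04, "dx": 0, "dy": 0, "dz": 0.009}, {"yaw": 0, "jaw": 0.04, "dx": 0, "dy": 0, "dz": 0}, {"yaw": 0, "jaw": 0.0, "dx": 0, "dy": 0, "dz": 0}, {"yaw": 0, "jaw": 0.0, "dx": 0, "dy": 0, "dz": 0}, {"yaw": 0, "jaw": 0.0, "dx": 0, "dy": 0, "dz": 0}, {"yaw": 0, "jaw": 0.0, "dx": 0, "dy": 0, "dz": 0}, {"yaw": 0, "jaw": 0.0, "dx": 0, "dy": 0, "dz": 0}])

```text
t: 7.9
tool_pos: [0.6113, -0.2675, 0.003]
orientation: [2.761, 1.499, 0.0]
force: [-0.7, 0.3, 1.3]
opening: 0.0009
gripper_force: 0.0
```

```bash
python3 -c "
from h import *
t=avg('top');s=avg('scene');np.savez('b.npz',t=t,s=s)
for n in('top','scene'):print(n,proj(n,read_state()['tool_pos']))
a=cv2.resize(s[280:360,170:260],None,fx=5,fy=5,interpolation=2);b=cv2.resize(t[150:230,320:390],None,fx=5,fy=5,interpolation=2)
cv2.imwrite('pics/m1.png',np.hstack([a,b]))"
```

```text
top [365.57900891 188.93571263]
scene [215.99419756 332.84715466]
```

View pics/m1.png

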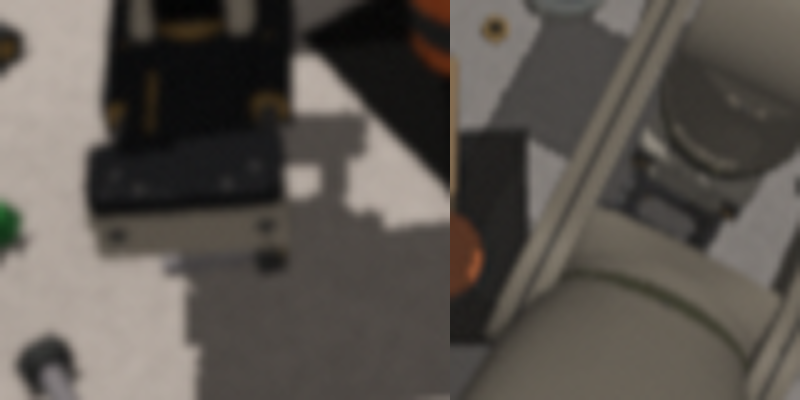

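The TCP projects onto the bolt at m1 pixel (230,264), but the gripper body hides the fingers. I'll lift, turn broadside to the camera, and check where the fingertips really are.

Request:
carry_out(moves=[{"yaw": 0, "jaw": 0.0, "dx": 0, "dy": 0, "dz": -0.03}, {"yaw": -0.183, "jaw": 0.0, "dx": 0, "dy": 0, "dz": -0.03}, {"yaw": -0.183, "jaw": 0.04, "dx": 0, "dy": 0, "dz": 0}, {"yaw": -0.183, "jaw": 0.04, "dx": 0, "dy": 0, "dz": 0}, {"yaw": -0.183, "jaw": 0.04, "dx": 0, "dy": 0, "dz": 0}, {"yaw": -0.183, "jaw": 0.04, "dx": 0, "dy": 0, "dz": 0}, {"yaw": -0.183, "jaw": 0.04, "dx": 0, "dy": 0, "dz": 0}, {"yaw": -0.183, "jaw": 0.04, "dx": 0, "dy": 0, "dz": 0}])

```text
t: 9.5
tool_pos: [0.6113, -0.2675, 0.0629]
orientation: [-1.309, -2.856, -0.0]
force: [0.0, 0.2, -0.2]
opening: 0.04
gripper_force: 0.0
```

```bash
python3 -c "
from h import *
s=avg('scene');np.savez('b.npz',s=s)
print(proj('scene',read_state()['tool_pos']));plan(.6107,-.2673,.0015,57)
crop(s,150,240,130,110,5,'pics/m2.png')"
```

```text
[213.18476837 313.57723895]
t9.80 pos [ 0.6114 -0.2675  0.063 ] th 130.2 tilt 0.0 q6 -1.19 open 0.0402 F [ 0.2  0.4 -0.1] 
 yaw 1.278 shift before yaw [ 0.0006 -0.0004  0.0615] after [-0.0002 -0.0006  0.0615]
```

View pics/m2.png

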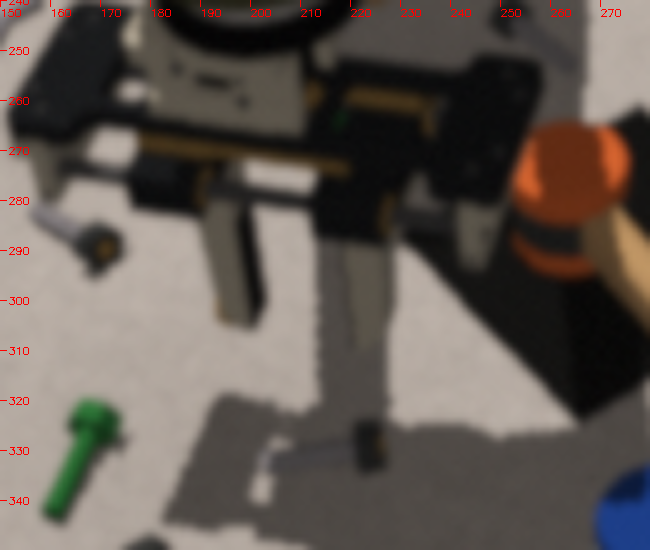

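The picture shows the fingertips near (197,305) and (224,309), with a midpoint around (210,307). The TCP projects to (213,313.6), so the open tips sit roughly 20 mm higher than the TCP. That explains the miss. I'll turn back and go down by feel.

Request:
carry_out(moves=[{"yaw": 0.183, "jaw": 0.04, "dx": 0, "dy": 0, "dz": 0.0}, {"yaw": 0.183, "jaw": 0.04, "dx": 0, "dy": 0, "dz": 0}, {"yaw": 0.183, "jaw": 0.04, "dx": 0, "dy": 0, "dz": 0}, {"yaw": 0.183, "jaw": 0.04, "dx": 0, "dy": 0, "dz": 0}, {"yaw": 0.183, "jaw": 0.04, "dx": 0, "dy": 0, "dz": 0}, {"yaw": 0.183, "jaw": 0.04, "dx": 0, "dy": 0, "dz": 0.03}, {"yaw": 0.18, "jaw": 0.04, "dx": 0, "dy": 0, "dz": 0.03}, {"yaw": 0, "jaw": 0.04, "dx": 0, "dy": 0, "dz": 0}])

```text
t: 10.8
tool_pos: [0.6088, -0.2661, -0.0003]
orientation: [-2.755, -1.5, 0.005]
force: [-0.6, -0.0, -0.4]
opening: 0.0401
gripper_force: 0.0
```

Request:
carry_out(moves=[{"yaw": 0, "jaw": 0.04, "dx": 0, "dy": 0, "dz": 0.004}, {"yaw": 0, "jaw": 0.04, "dx": 0, "dy": 0, "dz": 0}, {"yaw": 0, "jaw": 0.04, "dx": 0, "dy": 0, "dz": 0}])

```text
t: 11.18
tool_pos: [0.6122, -0.2679, 0.0003]
orientation: [2.756, 1.504, 0.002]
force: [-0.1, 0.3, 0.3]
opening: 0.04
gripper_force: 0.0
```

Request:
carry_out(moves=[{"yaw": 0, "jaw": 0.04, "dx": 0, "dy": 0, "dz": 0.003}, {"yaw": 0, "jaw": 0.04, "dx": 0, "dy": 0, "dz": 0}, {"yaw": 0, "jaw": 0.04, "dx": 0, "dy": 0, "dz": 0}])

```text
t: 11.55
tool_pos: [0.6113, -0.2674, -0.0041]
orientation: [-2.758, -1.503, 0.0]
force: [-0.1, -0.2, 0.3]
opening: 0.0402
gripper_force: 0.0
```

Request:
carry_out(moves=[{"yaw": 0, "jaw": 0.04, "dx": 0, "dy": 0, "dz": 0.004}, {"yaw": 0, "jaw": 0.04, "dx": 0, "dy": 0, "dz": 0}, {"yaw": 0, "jaw": 0.04, "dx": 0, "dy": 0, "dz": 0}])

```text
t: 11.92
tool_pos: [0.6112, -0.2674, -0.0082]
orientation: [-2.758, -1.503, 0.0]
force: [0.9, -0.3, 0.3]
opening: 0.0401
gripper_force: 0.0
```

Request:
carry_out(moves=[{"yaw": 0, "jaw": 0.0, "dx": 0, "dy": 0, "dz": 0}, {"yaw": 0, "jaw": 0.0, "dx": 0, "dy": 0, "dz": 0}, {"yaw": 0, "jaw": 0.0, "dx": 0, "dy": 0, "dz": 0}, {"yaw": 0, "jaw": 0.0, "dx": 0, "dy": 0, "dz": 0}, {"yaw": 0, "jaw": 0.0, "dx": 0, "dy": 0, "dz": 0}])

```text
t: 12.55
tool_pos: [0.6113, -0.2675, -0.008]
orientation: [2.759, 1.503, 0.0]
force: [-0.1, -0.0, 0.4]
opening: 0.0004
gripper_force: 0.0
```

Even fully closed at −8 mm there is no contact, so there is a constant tool offset. I'll find it by touching the bench with the closed fingers at a free spot, broadside to the camera.

Request:
carry_out(moves=[{"yaw": 0, "jaw": 0.0, "dx": 0, "dy": 0, "dz": -0.04}, {"yaw": 0, "jaw": 0.0, "dx": 0, "dy": 0, "dz": -0.03}, {"yaw": 0, "jaw": 0.0, "dx": -0.002, "dy": -0.045, "dz": 0}, {"yaw": 0, "jaw": 0.0, "dx": -0.002, "dy": -0.045, "dz": 0}, {"yaw": 0, "jaw": 0.0, "dx": 0, "dy": -0.04, "dz": 0}, {"yaw": -0.183, "jaw": 0.0, "dx": 0, "dy": 0, "dz": 0}, {"yaw": -0.183, "jaw": 0.0, "dx": 0, "dy": 0, "dz": 0}, {"yaw": -0.183, "jaw": 0.0, "dx": 0, "dy": 0, "dz": 0}])

```text
t: 13.55
tool_pos: [0.4999, -0.2003, 0.0622]
orientation: [2.241, 2.201, 0.0]
force: [-0.7, -1.0, 0.1]
opening: 0.0005
gripper_force: 0.0
```

Request:
carry_out(moves=[{"yaw": -0.183, "jaw": 0.0, "dx": 0, "dy": 0, "dz": 0}, {"yaw": -0.183, "jaw": 0.0, "dx": 0, "dy": 0, "dz": 0}, {"yaw": -0.183, "jaw": 0.0, "dx": 0, "dy": 0, "dz": 0}, {"yaw": -0.183, "jaw": 0.0, "dx": 0, "dy": 0, "dz": 0.03}, {"yaw": 0, "jaw": 0.0, "dx": 0, "dy": 0, "dz": 0.03}, {"yaw": 0, "jaw": 0.0, "dx": 0, "dy": 0, "dz": 0.01}, {"yaw": 0, "jaw": 0.0, "dx": 0, "dy": 0, "dz": 0}, {"yaw": 0, "jaw": 0.0, "dx": 0, "dy": 0, "dz": 0}])

```text
t: 14.55
tool_pos: [0.501, -0.2009, -0.0066]
orientation: [1.313, 2.852, -0.0]
force: [0.1, 0.3, -0.2]
opening: 0.0005
gripper_force: 0.0
```

Request:
carry_out(moves=[{"yaw": 0, "jaw": 0.0, "dx": 0, "dy": 0, "dz": 0.003}, {"yaw": 0, "jaw": 0.0, "dx": 0, "dy": 0, "dz": 0}])

```text
t: 14.8
tool_pos: [0.5002, -0.2005, -0.0107]
orientation: [1.313, 2.853, -0.0]
force: [0.4, 0.2, -0.6]
opening: 0.0004
gripper_force: 0.0
```

Request:
carry_out(moves=[{"yaw": 0, "jaw": 0.0, "dx": 0, "dy": 0, "dz": 0.003}, {"yaw": 0, "jaw": 0.0, "dx": 0, "dy": 0, "dz": 0}])

```text
t: 15.05
tool_pos: [0.4997, -0.2002, -0.0143]
orientation: [-1.313, -2.853, -0.0]
force: [-0.1, 0.0, -0.1]
opening: 0.0006
gripper_force: 0.0
```

Request:
carry_out(moves=[{"yaw": 0, "jaw": 0.0, "dx": 0, "dy": 0, "dz": 0.002}, {"yaw": 0, "jaw": 0.0, "dx": 0, "dy": 0, "dz": 0}])

```text
t: 15.3
tool_pos: [0.4998, -0.2003, -0.0163]
orientation: [-1.313, -2.853, -0.0]
force: [0.8, -0.3, 0.2]
opening: 0.0009
gripper_force: 0.0
```

Request:
carry_out(moves=[{"yaw": 0, "jaw": 0.0, "dx": 0, "dy": 0, "dz": 0.002}, {"yaw": 0, "jaw": 0.0, "dx": 0, "dy": 0, "dz": 0}])

```text
t: 15.55
tool_pos: [0.4998, -0.2003, -0.0183]
orientation: [-1.313, -2.853, -0.0]
force: [0.2, -0.2, 0.2]
opening: 0.0005
gripper_force: 0.0
```

```bash
python3 -c "
from h import *
s=avg('scene');np.savez('b.npz',s=s)
print(proj('scene',read_state()['tool_pos']));plan(.5,-.2,.0,130)
crop(s,145,200,130,110,5,'pics/m3.png')"
```

```text
[216.51442384 294.15008405]
t15.85 pos [ 0.5    -0.2004 -0.018 ] th 130.6 tilt 0.0 q6 -1.18 open 0.0002 F [-0.4  0.  -0.1] 
 yaw 0.010 shift before yaw [ 0.0002  0.0003 -0.018 ] after [ 0.0002  0.0003 -0.018 ]
```

View pics/m3.png

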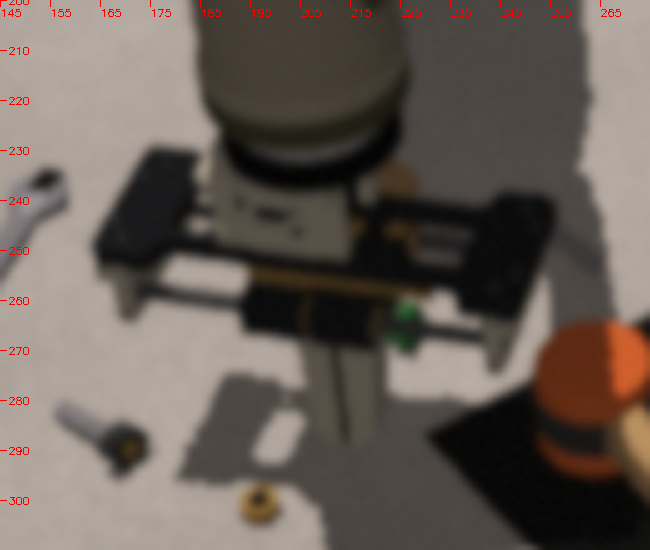

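The closed fingertips show at about (213.5,287.5), while the TCP projects to (216.5,294). The tips are still a little above the bench, so I'll keep going down.

Request:
carry_out(moves=[{"yaw": 0, "jaw": 0.0, "dx": 0, "dy": 0, "dz": 0.002}, {"yaw": 0, "jaw": 0.0, "dx": 0, "dy": 0, "dz": 0}])

```text
t: 16.1
tool_pos: [0.4997, -0.2003, -0.0203]
orientation: [-1.313, -2.853, -0.0]
force: [0.5, -0.1, 0.2]
opening: 0.0003
gripper_force: 0.0
```

Request:
carry_out(moves=[{"yaw": 0, "jaw": 0.0, "dx": 0, "dy": 0, "dz": 0.002}, {"yaw": 0, "jaw": 0.0, "dx": 0, "dy": 0, "dz": 0}])

```text
t: 16.35
tool_pos: [0.4997, -0.2003, -0.0223]
orientation: [-1.313, -2.853, -0.0]
force: [0.7, -0.3, -0.2]
opening: 0.0003
gripper_force: 0.0
```

Request:
carry_out(moves=[{"yaw": 0, "jaw": 0.0, "dx": 0, "dy": 0, "dz": 0.0015}, {"yaw": 0, "jaw": 0.0, "dx": 0, "dy": 0, "dz": 0}])

```text
t: 16.6
tool_pos: [0.4998, -0.2003, -0.0237]
orientation: [-1.314, -2.854, -0.0]
force: [0.3, -0.2, 0.6]
opening: 0.0005
gripper_force: 0.0
```

Request:
carry_out(moves=[{"yaw": 0, "jaw": 0.0, "dx": 0, "dy": 0, "dz": 0.0015}, {"yaw": 0, "jaw": 0.0, "dx": 0, "dy": 0, "dz": 0}])

```text
t: 16.85
tool_pos: [0.5001, -0.2005, -0.0244]
orientation: [1.313, 2.854, -0.0]
force: [-2.7, 1.9, 6.7]
opening: 0.0006
gripper_force: 3.3
```

Request:
carry_out(moves=[{"yaw": 0, "jaw": 0.0, "dx": 0, "dy": 0, "dz": 0.0015}, {"yaw": 0, "jaw": 0.0, "dx": 0, "dy": 0, "dz": 0}])

```text
t: 17.1
tool_pos: [0.5001, -0.2005, -0.0245]
orientation: [-1.313, -2.854, 0.0]
force: [-9.4, 4.6, 21.9]
opening: 0.0004
gripper_force: 11.0
```

```bash
python3 -c "
from h import *
s=avg('scene');np.savez('c.npz',s=s)
st=read_state();print(st['tool_pos'],st['force'],proj('scene',st['tool_pos']))
c=s[270:300,195:235].astype(int).max(2)
for r in range(10,28):print(270+r,c[r,8:30])"
```

```text
[ 0.50012899 -0.20049205 -0.02447512] [-10.67711461   4.51851     21.92240315] [216.76835298 296.15649327]
280 [93 80 77 80 84 86 86 85 79 65 60 73 85 86 86 85 81 73 70 74 81 88]
281 [104  95  85  82  84  86  86  85  81  68  59  70  82  86  86  85  81  74
  70  73  76  79]
282 [137 125 105  87  83  84  86  86  82  70  56  64  80  85  86  85  81  73
  71  74  78  78]
283 [164 154 130  97  81  83  86  87  83  71  55  61  78  85  86  85  81  74
  72  75  78  79]
284 [173 164 140 102  82  83  87  86  83  72  57  60  77  84  87  85  81  75
  72  74  76  78]
285 [170 156 129  96  82  83  86  86  83  73  57  59  75  84  86  85  82  77
  73  74  76  77]
286 [162 135 104  84  80  82  85  86  84  76  60  59  75  84  86  85  82  77
  75  74  76  77]
287 [152 116  87  77  77  79  82  84  84  78  64  59  74  83  86  85  83  79
  76  76  77  77]
288 [143 105  81  76  76  76  80  83  84  80  68  59  70  82  86  85  83  80
  77  77  78  78]
289 [129  96  79  77  76  75  77  80  82  81  69  58  69  81  84  84  82  80
  78  77  77  77]
290 [111  85  77  76  75  74  76  78  79  79  72  65  70  79  82  82  80  79
  78  78  78  78]
291 [95 80 76 76 76 74 74 75 77 78 74 70 73 77 78 78 78 78 78 78 79 78]
292 [83 77 77 77 76 75 75 75 78 77 76 74 74 75 76 77 77 78 77 78 78 79]
293 [77 76 75 77 77 76 76 76 77 77 76 74 74 74 76 76 77 77 77 77 77 78]
294 [75 75 75 76 76 76 77 77 76 76 76 74 75 75 76 77 77 77 78 78 79 78]
295 [77 75 75 76 76 76 76 76 77 76 76 75 75 75 77 77 76 77 78 79 78 78]
296 [92 82 76 76 76 76 76 76 76 76 76 76 76 76 75 76 76 76 77 79 78 79]
297 [120  95  81  77  76  76  76  77  76  77  77  76  75  75  75  74  76  76
  77  78  78  78]
```

```bash
python3 -c "
from h import *
p=cast('scene',(214.2,290.5),0);t=np.radians(130.6);print(p,p+.0075*np.array([np.cos(t),np.sin(t),0]), read_state()['q'])"
```

```text
[ 0.50257631 -0.20615295  0.        ] [ 0.4976955  -0.20045841  0.        ] [-4.76302986e-01  1.88706828e-01  1.84655246e+00 -1.91770161e-04
  1.10641345e+00 -1.18440899e+00]
```

Request:
carry_out(moves=[{"yaw": 0, "jaw": 0.0, "dx": 0, "dy": 0, "dz": -0.005}, {"yaw": 0, "jaw": 0.0, "dx": 0, "dy": 0, "dz": -0.04}, {"yaw": 0, "jaw": 0.04, "dx": 0, "dy": 0, "dz": -0.04}, {"yaw": 0, "jaw": 0.04, "dx": 0, "dy": 0, "dz": 0}])

```text
t: 17.9
tool_pos: [0.5029, -0.2019, 0.0626]
orientation: [1.311, 2.847, -0.0]
force: [-0.2, -0.4, 0.5]
opening: 0.0157
gripper_force: 0.0
```

The xy matches within 2–3 mm and only z is off: true tip height is tool z + 24 mm. I'll put that into the helper and go back to bolt 1.

```bash
sed -i 's/p=s\["tool_pos"\]/p=s["tool_pos"]+[0,0,.024]/' h.py; python3 -c "
from h import *
plan(.6110,-.2670,.002,57)"
```

```text
t17.90 pos [ 0.5029 -0.2019  0.0866] th 130.6 tilt 0.4 q6 -1.18 open 0.0157 F [-0.2 -0.4  0.5] 
 yaw 1.284 shift before yaw [-0.1198  0.0398  0.0846] after [0.0043 0.1262 0.0846]
```

Request:
carry_out(moves=[{"yaw": 0.183, "jaw": 0.04, "dx": -0.039, "dy": 0.0133, "dz": 0}, {"yaw": 0.183, "jaw": 0.04, "dx": 0, "dy": 0.042, "dz": 0}, {"yaw": 0.183, "jaw": 0.04, "dx": 0, "dy": 0.042, "dz": 0}, {"yaw": 0.183, "jaw": 0.04, "dx": 0, "dy": 0, "dz": 0}, {"yaw": 0.183, "jaw": 0.04, "dx": 0, "dy": 0, "dz": 0}, {"yaw": 0.183, "jaw": 0.04, "dx": 0, "dy": 0, "dz": 0.02}, {"yaw": 0.183, "jaw": 0.04, "dx": 0, "dy": 0, "dz": 0}, {"yaw": 0, "jaw": 0.04, "dx": 0, "dy": 0, "dz": 0}])

```text
t: 18.9
tool_pos: [0.6104, -0.1859, 0.0368]
orientation: [-2.756, -1.504, 0.002]
force: [0.1, 1.0, 0.1]
opening: 0.0401
gripper_force: 0.0
```

```bash
python3 -c "
from h import *
plan(.6110,-.2670,.002,57)"
```

```text
t18.90 pos [ 0.6104 -0.1859  0.0608] th 57.2 tilt 0.1 q6 0.20 open 0.0401 F [0.1 1.  0.1] 
 yaw 0.004 shift before yaw [-0.0679  0.0444  0.0588] after [-0.0677  0.0447  0.0588]
```

Request:
carry_out(moves=[{"yaw": 0, "jaw": 0.04, "dx": -0.034, "dy": 0.022, "dz": 0}, {"yaw": 0, "jaw": 0.04, "dx": -0.034, "dy": 0.0225, "dz": 0}, {"yaw": 0, "jaw": 0.04, "dx": 0, "dy": 0, "dz": 0.03}, {"yaw": 0, "jaw": 0.04, "dx": 0, "dy": 0, "dz": 0.018}, {"yaw": 0, "jaw": 0.04, "dx": 0, "dy": 0, "dz": 0.008}, {"yaw": 0, "jaw": 0.04, "dx": 0, "dy": 0, "dz": 0.002}, {"yaw": 0, "jaw": 0.04, "dx": 0, "dy": 0, "dz": 0}, {"yaw": 0, "jaw": 0.0, "dx": 0, "dy": 0, "dz": 0}])

```text
t: 19.9
tool_pos: [0.6126, -0.2676, -0.0184]
orientation: [2.757, 1.503, 0.001]
force: [0.0, -0.7, 0.2]
opening: 0.034
gripper_force: 0.0
```

Request:
carry_out(moves=[{"yaw": 0, "jaw": 0.0, "dx": 0, "dy": 0, "dz": 0}, {"yaw": 0, "jaw": 0.0, "dx": 0, "dy": 0, "dz": 0}, {"yaw": 0, "jaw": 0.0, "dx": 0, "dy": 0, "dz": 0}, {"yaw": 0, "jaw": 0.0, "dx": 0, "dy": 0, "dz": 0}])

```text
t: 20.4
tool_pos: [0.6119, -0.2676, -0.0194]
orientation: [2.758, 1.503, 0.0]
force: [0.2, 0.7, 0.7]
opening: 0.0091
gripper_force: 25.0
```

Gripped. Now I'll lift, turn and carry it to the trough.

Request:
carry_out(moves=[{"yaw": 0, "jaw": 0.0, "dx": 0, "dy": 0, "dz": -0.03}, {"yaw": 0, "jaw": 0.0, "dx": 0, "dy": 0, "dz": -0.06}, {"yaw": 0, "jaw": 0.0, "dx": 0, "dy": 0, "dz": -0.06}, {"yaw": 0, "jaw": 0.0, "dx": 0, "dy": 0, "dz": -0.06}, {"yaw": -0.183, "jaw": 0.0, "dx": 0, "dy": 0, "dz": -0.05}, {"yaw": -0.183, "jaw": 0.0, "dx": 0, "dy": 0, "dz": -0.01}, {"yaw": -0.183, "jaw": 0.0, "dx": 0, "dy": 0, "dz": 0}, {"yaw": -0.183, "jaw": 0.0, "dx": 0, "dy": 0, "dz": 0}])

```text
t: 21.4
tool_pos: [0.6118, -0.2675, 0.2506]
orientation: [2.031, 2.397, 0.0]
force: [-0.7, -0.5, -0.6]
opening: 0.0093
gripper_force: 25.0
```

Request:
carry_out(moves=[{"yaw": 0, "jaw": 0.0, "dx": 0.045, "dy": 0.004, "dz": 0}, {"yaw": 0, "jaw": 0.0, "dx": 0.06, "dy": 0.006, "dz": 0}, {"yaw": 0, "jaw": 0.0, "dx": 0.06, "dy": 0.006, "dz": 0}, {"yaw": 0, "jaw": 0.0, "dx": 0.06, "dy": 0.006, "dz": 0}, {"yaw": 0, "jaw": 0.0, "dx": 0.06, "dy": 0.006, "dz": 0}, {"yaw": 0, "jaw": 0.0, "dx": 0.06, "dy": 0.006, "dz": 0}, {"yaw": 0, "jaw": 0.0, "dx": 0.06, "dy": 0.006, "dz": 0}, {"yaw": 0, "jaw": 0.0, "dx": 0.06, "dy": 0.006, "dz": 0}])

```text
t: 22.4
tool_pos: [0.5831, 0.2008, 0.2504]
orientation: [2.038, 2.391, 0.0]
force: [1.3, -0.4, 0.0]
opening: 0.0092
gripper_force: 25.0
```

Request:
carry_out(moves=[{"yaw": 0, "jaw": 0.0, "dx": 0.05, "dy": 0.006, "dz": 0}, {"yaw": 0, "jaw": 0.0, "dx": 0.035, "dy": 0.002, "dz": 0}, {"yaw": 0, "jaw": 0.0, "dx": 0, "dy": 0, "dz": 0}, {"yaw": 0, "jaw": 0.0, "dx": 0, "dy": 0, "dz": 0}])

```text
t: 22.9
tool_pos: [0.578, 0.2836, 0.2502]
orientation: [2.038, 2.391, -0.001]
force: [-0.1, -0.2, 0.6]
opening: 0.0094
gripper_force: 25.0
```

```bash
python3 -c "
from h import *
plan(.5788,.2867,.186,99)
t=avg('top');s=avg('scene');np.savez('c.npz',s=s,t=t)
print(proj('scene',[.5788,.2867,.27]),proj('top',[.5788,.2867,.27]))
a=cv2.resize(s[80:200,340:440],None,fx=4,fy=4,interpolation=2);b=cv2.resize(t[140:260,150:250],None,fx=4,fy=4,interpolation=2)
cv2.imwrite('pics/m4.png',np.hstack([a,b]))"
```

```text
t22.90 pos [0.578  0.2836 0.2742] th 99.1 tilt 0.0 q6 0.22 open 0.0094 F [-0.1 -0.2  0.6] 
 yaw 0.002 shift before yaw [0.0029 0.0012 0.0882] after [0.0029 0.0012 0.0882]
[402.59519413 131.91832362] [172.5579559  181.65232868]
```

View pics/m4.png

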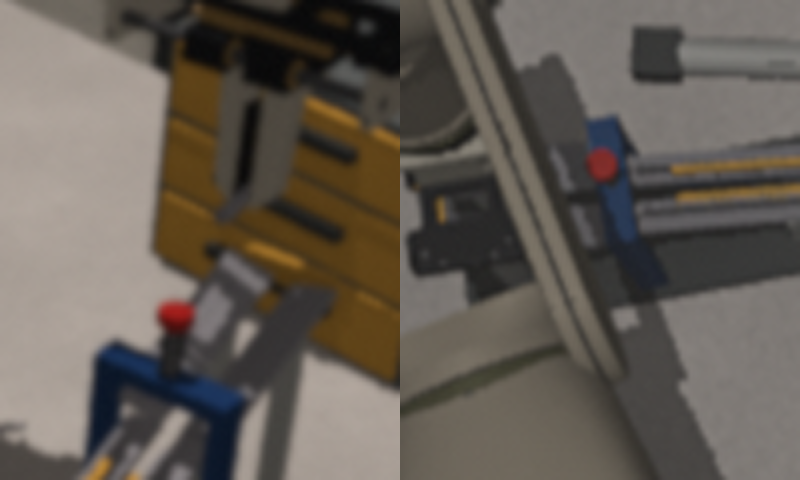

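The bolt is held between the tips over the trough, with the shank tip at m4 pixel (232,210) and the red cap clear. I'll descend, then release.

Request:
carry_out(moves=[{"yaw": 0, "jaw": 0.0, "dx": 0.003, "dy": 0.001, "dz": 0.03}, {"yaw": 0, "jaw": 0.0, "dx": 0, "dy": 0, "dz": 0.03}, {"yaw": 0, "jaw": 0.0, "dx": 0, "dy": 0, "dz": 0.014}, {"yaw": 0, "jaw": 0.0, "dx": 0, "dy": 0, "dz": 0.01}, {"yaw": 0, "jaw": 0.0, "dx": 0, "dy": 0, "dz": 0}, {"yaw": 0, "jaw": 0.0, "dx": 0, "dy": 0, "dz": 0}])

```text
t: 24.25
tool_pos: [0.5793, 0.2875, 0.1678]
orientation: [2.037, 2.39, 0.003]
force: [0.0, 0.2, -0.9]
opening: 0.0089
gripper_force: 25.0
```

Request:
carry_out(moves=[{"yaw": 0, "jaw": 0.0, "dx": 0, "dy": 0, "dz": 0.003}, {"yaw": 0, "jaw": 0.0, "dx": 0, "dy": 0, "dz": 0}])

```text
t: 24.5
tool_pos: [0.5786, 0.2873, 0.1636]
orientation: [2.038, 2.391, 0.0]
force: [-1.0, 0.5, -0.6]
opening: 0.0088
gripper_force: 25.0
```

```bash
python3 -c "
from h import *
plan(.5788,.2867,.186,99)"
```

```text
t24.50 pos [0.5786 0.2873 0.1876] th 99.1 tilt 0.0 q6 0.22 open 0.0088 F [-1.   0.5 -0.6] 
 yaw 0.002 shift before yaw [-0.0006  0.0001  0.0016] after [-0.0006  0.0001  0.0016]
```

Request:
carry_out(moves=[{"yaw": 0, "jaw": 0.0, "dx": 0, "dy": 0, "dz": 0.003}, {"yaw": 0, "jaw": 0.0, "dx": 0, "dy": 0, "dz": 0}, {"yaw": 0, "jaw": 0.0, "dx": 0, "dy": 0, "dz": 0}])

```text
t: 24.88
tool_pos: [0.5785, 0.2873, 0.1604]
orientation: [-2.038, -2.391, 0.0]
force: [-0.4, 0.1, -0.6]
opening: 0.0093
gripper_force: 25.0
```

Request:
carry_out(moves=[{"yaw": 0, "jaw": 0.03, "dx": 0, "dy": 0, "dz": 0}, {"yaw": 0, "jaw": 0.03, "dx": 0, "dy": 0, "dz": 0}, {"yaw": 0, "jaw": 0.03, "dx": 0, "dy": 0, "dz": 0}, {"yaw": 0, "jaw": 0.03, "dx": 0, "dy": 0, "dz": -0.03}, {"yaw": 0, "jaw": 0.03, "dx": 0, "dy": 0, "dz": -0.05}, {"yaw": 0, "jaw": 0.03, "dx": 0, "dy": 0, "dz": -0.02}, {"yaw": 0, "jaw": 0.03, "dx": -0.0, "dy": 0, "dz": 0}])

```text
t: 25.75
tool_pos: [0.5796, 0.2877, 0.2623]
orientation: [2.037, 2.39, 0.005]
force: [0.3, -0.6, -0.7]
opening: 0.0305
gripper_force: 0.0
```

```bash
python3 -c "
from h import *
t=avg('top');s=avg('scene');np.savez('d.npz',s=s,t=t)
a=cv2.resize(s[100:290,300:430],None,fx=3,fy=3,interpolation=2);b=cv2.resize(t[140:260,150:280],None,fx=3,fy=3,interpolation=2)
b=cv2.copyMakeBorder(b,0,a.shape[0]-b.shape[0],0,0,0)
cv2.imwrite('pics/m5.png',np.hstack([a,b]));plan(.43,-.28,.06,14.4)"
```

```text
t26.35 pos [0.5785 0.2873 0.2843] th 99.1 tilt 0.0 q6 0.22 open 0.0297 F [-0.7  0.7  0.2] 
 yaw 1.478 shift before yaw [-0.5366 -0.2365  0.2243] after [-0.2849  0.5125  0.2243]
```

View pics/m5.png

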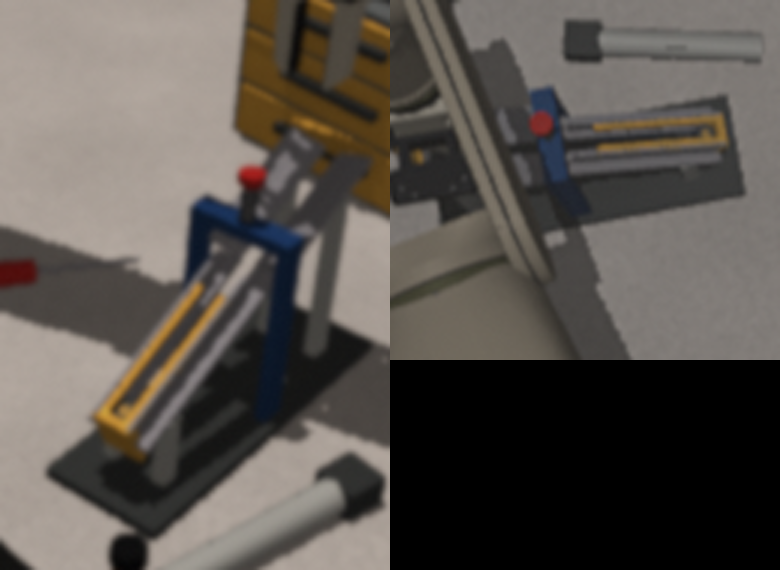

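The brass dot shows at the stop in both views, at (125,410) and (712,130), so bolt 1 is in the magazine. Next is bolt 3.

Request:
carry_out(moves=[{"yaw": 0, "jaw": 0.04, "dx": -0.0548, "dy": -0.0238, "dz": 0}, {"yaw": 0, "jaw": 0.04, "dx": -0.0548, "dy": -0.0238, "dz": 0}, {"yaw": 0, "jaw": 0.04, "dx": -0.0548, "dy": -0.0238, "dz": 0}, {"yaw": 0, "jaw": 0.04, "dx": -0.0548, "dy": -0.0238, "dz": 0}, {"yaw": 0, "jaw": 0.04, "dx": -0.0548, "dy": -0.0238, "dz": 0}, {"yaw": 0, "jaw": 0.04, "dx": -0.0548, "dy": -0.0238, "dz": 0}, {"yaw": 0, "jaw": 0.04, "dx": -0.0548, "dy": -0.0238, "dz": 0}, {"yaw": 0, "jaw": 0.04, "dx": -0.0548, "dy": -0.0238, "dz": 0}])

```text
t: 27.35
tool_pos: [0.4593, -0.1775, 0.2609]
orientation: [2.037, 2.39, 0.001]
force: [0.6, -0.8, -0.0]
opening: 0.0397
gripper_force: 0.0
```

Request:
carry_out(moves=[{"yaw": 0, "jaw": 0.04, "dx": -0.0548, "dy": -0.0238, "dz": 0}, {"yaw": 0, "jaw": 0.04, "dx": -0.0548, "dy": -0.0238, "dz": 0}, {"yaw": 0.185, "jaw": 0.04, "dx": 0, "dy": 0, "dz": 0.03}, {"yaw": 0.185, "jaw": 0.04, "dx": 0, "dy": 0, "dz": 0.03}, {"yaw": 0.185, "jaw": 0.04, "dx": 0, "dy": 0, "dz": 0.03}, {"yaw": 0.185, "jaw": 0.04, "dx": 0, "dy": 0, "dz": 0.03}, {"yaw": 0.185, "jaw": 0.04, "dx": 0, "dy": 0, "dz": 0.03}, {"yaw": 0.185, "jaw": 0.04, "dx": 0, "dy": 0, "dz": 0.03}])

```text
t: 28.35
tool_pos: [0.4305, -0.2916, 0.0798]
orientation: [2.994, 0.949, 0.001]
force: [-0.3, 0.2, 0.8]
opening: 0.04
gripper_force: 0.0
```

Request:
carry_out(moves=[{"yaw": 0.185, "jaw": 0.04, "dx": 0, "dy": 0, "dz": 0.03}, {"yaw": 0.183, "jaw": 0.04, "dx": 0, "dy": 0, "dz": 0.0}, {"yaw": 0, "jaw": 0.04, "dx": 0, "dy": 0, "dz": 0}, {"yaw": 0, "jaw": 0.04, "dx": 0, "dy": 0, "dz": 0}])

```text
t: 28.85
tool_pos: [0.4308, -0.2919, 0.0511]
orientation: [3.115, 0.401, 0.001]
force: [1.1, 0.0, -0.2]
opening: 0.0401
gripper_force: 0.0
```

```bash
python3 -c "
from h import *
plan(.43,-.2915,.003,14.4)"
```

```text
t28.85 pos [ 0.4308 -0.2919  0.0751] th 14.7 tilt 0.1 q6 0.62 open 0.0401 F [ 1.1  0.  -0.2] 
 yaw 0.005 shift before yaw [-0.0007 -0.0006  0.0721] after [-0.0007 -0.0006  0.0721]
```

Request:
carry_out(moves=[{"yaw": 0, "jaw": 0.04, "dx": 0, "dy": 0, "dz": 0.035}, {"yaw": 0, "jaw": 0.04, "dx": 0, "dy": 0, "dz": 0.022}, {"yaw": 0, "jaw": 0.04, "dx": 0, "dy": 0, "dz": 0.01}, {"yaw": 0, "jaw": 0.04, "dx": 0, "dy": 0, "dz": 0.004}, {"yaw": 0, "jaw": 0.04, "dx": 0, "dy": 0, "dz": 0}, {"yaw": 0, "jaw": 0.0, "dx": 0, "dy": 0, "dz": 0}, {"yaw": 0, "jaw": 0.0, "dx": 0, "dy": 0, "dz": 0}, {"yaw": 0, "jaw": 0.0, "dx": 0, "dy": 0, "dz": 0}])

```text
t: 29.85
tool_pos: [0.4306, -0.2917, -0.0202]
orientation: [3.116, 0.395, 0.001]
force: [-0.4, -0.7, -0.2]
opening: 0.0145
gripper_force: 0.0
```

Request:
carry_out(moves=[{"yaw": 0, "jaw": 0.0, "dx": 0, "dy": 0, "dz": 0}, {"yaw": 0, "jaw": 0.0, "dx": 0, "dy": 0, "dz": 0}, {"yaw": 0, "jaw": 0.0, "dx": 0, "dy": 0, "dz": -0.03}, {"yaw": 0, "jaw": 0.0, "dx": 0, "dy": 0, "dz": -0.04}])

```text
t: 30.35
tool_pos: [0.4291, -0.2905, 0.0488]
orientation: [-3.114, -0.394, 0.004]
force: [0.1, 0.1, -0.3]
opening: 0.0092
gripper_force: 25.0
```

Request:
carry_out(moves=[{"yaw": -0.185, "jaw": 0.0, "dx": 0, "dy": 0, "dz": -0.03}, {"yaw": -0.185, "jaw": 0.0, "dx": 0, "dy": 0, "dz": -0.03}, {"yaw": -0.185, "jaw": 0.0, "dx": 0, "dy": 0, "dz": -0.03}, {"yaw": -0.185, "jaw": 0.0, "dx": 0, "dy": 0, "dz": -0.03}, {"yaw": -0.185, "jaw": 0.0, "dx": 0, "dy": 0, "dz": -0.03}, {"yaw": -0.185, "jaw": 0.0, "dx": 0, "dy": 0, "dz": -0.03}, {"yaw": -0.185, "jaw": 0.0, "dx": 0, "dy": 0, "dz": -0.02}, {"yaw": -0.183, "jaw": 0.0, "dx": 0, "dy": 0, "dz": 0}])

```text
t: 31.35
tool_pos: [0.4312, -0.2922, 0.2517]
orientation: [2.028, 2.394, 0.0]
force: [0.2, -0.4, -1.1]
opening: 0.0088
gripper_force: 25.0
```

Request:
carry_out(moves=[{"yaw": 0, "jaw": 0.0, "dx": 0.0548, "dy": 0.0238, "dz": 0}, {"yaw": 0, "jaw": 0.0, "dx": 0.0548, "dy": 0.0238, "dz": 0}, {"yaw": 0, "jaw": 0.0, "dx": 0.0548, "dy": 0.0238, "dz": 0}, {"yaw": 0, "jaw": 0.0, "dx": 0.0548, "dy": 0.0238, "dz": 0}, {"yaw": 0, "jaw": 0.0, "dx": 0.0548, "dy": 0.0238, "dz": 0}, {"yaw": 0, "jaw": 0.0, "dx": 0.0548, "dy": 0.0238, "dz": 0}, {"yaw": 0, "jaw": 0.0, "dx": 0.0548, "dy": 0.0238, "dz": 0}, {"yaw": 0, "jaw": 0.0, "dx": 0.0548, "dy": 0.0238, "dz": 0}])

```text
t: 32.35
tool_pos: [0.549, 0.1735, 0.2493]
orientation: [2.038, 2.391, -0.0]
force: [1.0, -0.7, -0.4]
opening: 0.0091
gripper_force: 25.0
```

Request:
carry_out(moves=[{"yaw": 0, "jaw": 0.0, "dx": 0.0548, "dy": 0.0238, "dz": 0}, {"yaw": 0, "jaw": 0.0, "dx": 0.0548, "dy": 0.0238, "dz": 0}, {"yaw": 0, "jaw": 0.0, "dx": 0, "dy": 0, "dz": 0}, {"yaw": 0, "jaw": 0.0, "dx": 0, "dy": 0, "dz": 0}])

```text
t: 32.85
tool_pos: [0.5783, 0.287, 0.2488]
orientation: [-2.037, -2.391, 0.002]
force: [-0.8, -0.5, 0.2]
opening: 0.0093
gripper_force: 25.0
```

```bash
python3 -c "
from h import *
plan(.5785,.2873,.1844,99.1)"
```

```text
t32.85 pos [0.5783 0.287  0.2728] th 99.1 tilt 0.1 q6 0.22 open 0.0093 F [-0.8 -0.5  0.2] 
 yaw 0.001 shift before yaw [0.0002 0.0003 0.0884] after [0.0002 0.0003 0.0884]
```

Request:
carry_out(moves=[{"yaw": 0, "jaw": 0.0, "dx": 0, "dy": 0, "dz": 0.035}, {"yaw": 0, "jaw": 0.0, "dx": 0, "dy": 0, "dz": 0.03}, {"yaw": 0, "jaw": 0.0, "dx": 0, "dy": 0, "dz": 0.015}, {"yaw": 0, "jaw": 0.0, "dx": 0, "dy": 0, "dz": 0.008}, {"yaw": 0, "jaw": 0.0, "dx": 0, "dy": 0, "dz": 0}, {"yaw": 0, "jaw": 0.0, "dx": 0, "dy": 0, "dz": 0}, {"yaw": 0, "jaw": 0.0, "dx": 0, "dy": 0, "dz": 0}])

```text
t: 33.72
tool_pos: [0.5792, 0.2875, 0.1626]
orientation: [2.037, 2.39, 0.002]
force: [0.0, 0.5, -0.1]
opening: 0.0091
gripper_force: 25.0
```

Request:
carry_out(moves=[{"yaw": 0, "jaw": 0.03, "dx": 0, "dy": 0, "dz": 0}, {"yaw": 0, "jaw": 0.03, "dx": 0, "dy": 0, "dz": 0}, {"yaw": 0, "jaw": 0.03, "dx": 0, "dy": 0, "dz": 0}, {"yaw": 0, "jaw": 0.03, "dx": 0, "dy": 0, "dz": -0.03}, {"yaw": 0, "jaw": 0.03, "dx": 0, "dy": 0, "dz": -0.05}, {"yaw": 0, "jaw": 0.03, "dx": 0, "dy": 0, "dz": -0.02}, {"yaw": 0, "jaw": 0.03, "dx": 0, "dy": 0, "dz": 0}])

```text
t: 34.6
tool_pos: [0.5795, 0.2877, 0.2633]
orientation: [2.037, 2.39, 0.005]
force: [-0.4, -0.5, -0.2]
opening: 0.03
gripper_force: 0.0
```

Request:
carry_out(moves=[{"yaw": 0, "jaw": 0.04, "dx": -0.0447, "dy": -0.0258, "dz": 0}, {"yaw": 0, "jaw": 0.04, "dx": -0.0447, "dy": -0.0258, "dz": 0}, {"yaw": 0, "jaw": 0.04, "dx": -0.0447, "dy": -0.0258, "dz": 0}, {"yaw": 0, "jaw": 0.04, "dx": -0.0447, "dy": -0.0258, "dz": 0}, {"yaw": 0, "jaw": 0.04, "dx": -0.0447, "dy": -0.0258, "dz": 0}, {"yaw": 0, "jaw": 0.04, "dx": -0.0447, "dy": -0.0258, "dz": 0}, {"yaw": 0, "jaw": 0.04, "dx": -0.0447, "dy": -0.0258, "dz": 0}, {"yaw": -0.18, "jaw": 0.04, "dx": 0, "dy": 0, "dz": 0}])

```text
t: 35.6
tool_pos: [0.4478, -0.053, 0.2589]
orientation: [-1.815, -2.561, 0.003]
force: [0.2, 0.1, -0.7]
opening: 0.0399
gripper_force: 0.0
```

Request:
carry_out(moves=[{"yaw": -0.175, "jaw": 0.04, "dx": 0, "dy": 0, "dz": 0.03}, {"yaw": -0.175, "jaw": 0.04, "dx": 0, "dy": 0, "dz": 0.03}, {"yaw": -0.175, "jaw": 0.04, "dx": 0, "dy": 0, "dz": 0.03}, {"yaw": -0.175, "jaw": 0.04, "dx": 0, "dy": 0, "dz": 0.03}, {"yaw": -0.175, "jaw": 0.04, "dx": 0, "dy": 0, "dz": 0.03}, {"yaw": -0.175, "jaw": 0.04, "dx": 0, "dy": 0, "dz": 0.03}, {"yaw": -0.175, "jaw": 0.04, "dx": 0, "dy": 0, "dz": 0.02}, {"yaw": -0.173, "jaw": 0.04, "dx": 0, "dy": 0, "dz": 0}])

```text
t: 36.6
tool_pos: [0.4458, -0.0494, 0.0566]
orientation: [0.269, -3.122, -0.004]
force: [0.6, -0.4, 0.2]
opening: 0.0403
gripper_force: 0.0
```

```bash
cat >> h.py <<'E'
def check(tag):
    t=avg('top');s=avg('scene');np.savez(tag,s=s,t=t);o=np.load('a.npz')
    d=np.abs(s.astype(int)-o['s']).max(2)[225:275,305:370]; print("scene change in magazine px",(d>25).sum())
    h=cv2.cvtColor(t[170:200,205:270],cv2.COLOR_BGR2HSV); print("bench dark change top",(np.abs(t.astype(int)-o['t']).max(2)[175:195,205:265]>25).sum())
    return t,s
E
python3 -c "
from h import *
plan(.4496,-.0502,.003,189.5);t,s=check('e.npz')
a=cv2.resize(s[200:260,320:400],None,fx=5,fy=5,interpolation=2);b=cv2.resize(t[150:210,200:280],None,fx=5,fy=5,interpolation=2)
cv2.imwrite('pics/m6.png',np.hstack([a,b]))"
```

```text
t36.60 pos [ 0.4458 -0.0494  0.0806] th -170.1 tilt 0.5 q6 -1.97 open 0.0403 F [ 0.6 -0.4  0.2] 
 yaw 0.006 shift before yaw [-0.0036 -0.0014  0.0776] after [-0.0036 -0.0014  0.0776]
scene change in magazine px 237
bench dark change top 11
```

View pics/m6.png

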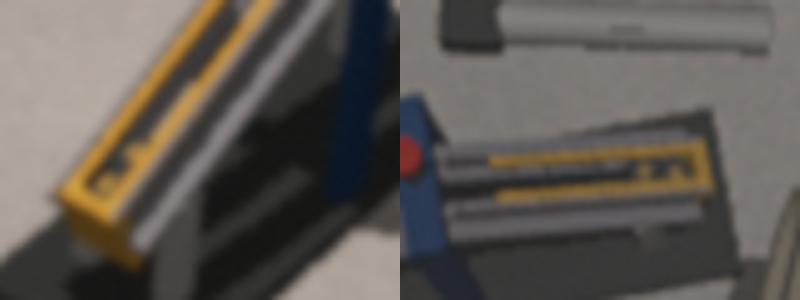

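Two dots are visible in the magazine, at m6 right-hand pixels (683,170) and (643,170), so bolt 3 is in. Next is bolt 4.

```bash
python3 -c "
from h import *
plan(.4496,-.0502,.0035,189.5)"
```

```text
t37.20 pos [ 0.45   -0.0503  0.0856] th -170.5 tilt 0.0 q6 -1.96 open 0.0399 F [ 0.5 -0.3 -0.5] 
 yaw -0.000 shift before yaw [0.0003 0.0002 0.0821] after [0.0003 0.0002 0.0821]
```

Request:
carry_out(moves=[{"yaw": 0, "jaw": 0.04, "dx": 0, "dy": 0, "dz": 0.04}, {"yaw": 0, "jaw": 0.04, "dx": 0, "dy": 0, "dz": 0.025}, {"yaw": 0, "jaw": 0.04, "dx": 0, "dy": 0, "dz": 0.012}, {"yaw": 0, "jaw": 0.04, "dx": 0, "dy": 0, "dz": 0.005}, {"yaw": 0, "jaw": 0.04, "dx": 0, "dy": 0, "dz": 0}, {"yaw": 0, "jaw": 0.0, "dx": 0, "dy": 0, "dz": 0}, {"yaw": 0, "jaw": 0.0, "dx": 0, "dy": 0, "dz": 0}, {"yaw": 0, "jaw": 0.0, "dx": 0, "dy": 0, "dz": 0}])

```text
t: 38.2
tool_pos: [0.4501, -0.0504, -0.0202]
orientation: [-0.261, 3.13, -0.0]
force: [-0.2, 0.7, 0.1]
opening: 0.0148
gripper_force: 0.0
```

Request:
carry_out(moves=[{"yaw": 0, "jaw": 0.0, "dx": 0, "dy": 0, "dz": 0}, {"yaw": 0, "jaw": 0.0, "dx": 0, "dy": 0, "dz": 0}, {"yaw": 0, "jaw": 0.0, "dx": 0, "dy": 0, "dz": -0.03}, {"yaw": 0, "jaw": 0.0, "dx": 0, "dy": 0, "dz": -0.04}])

```text
t: 38.7
tool_pos: [0.4482, -0.0499, 0.0489]
orientation: [0.261, -3.127, -0.002]
force: [-0.2, 0.1, 0.2]
opening: 0.0088
gripper_force: 25.0
```

Request:
carry_out(moves=[{"yaw": 0.175, "jaw": 0.0, "dx": 0, "dy": 0, "dz": -0.03}, {"yaw": 0.175, "jaw": 0.0, "dx": 0, "dy": 0, "dz": -0.03}, {"yaw": 0.175, "jaw": 0.0, "dx": 0, "dy": 0, "dz": -0.03}, {"yaw": 0.175, "jaw": 0.0, "dx": 0, "dy": 0, "dz": -0.03}, {"yaw": 0.175, "jaw": 0.0, "dx": 0, "dy": 0, "dz": -0.03}, {"yaw": 0.175, "jaw": 0.0, "dx": 0, "dy": 0, "dz": -0.03}, {"yaw": 0.175, "jaw": 0.0, "dx": 0, "dy": 0, "dz": -0.02}, {"yaw": 0.175, "jaw": 0.0, "dx": 0, "dy": 0, "dz": 0}])

```text
t: 39.7
tool_pos: [0.4507, -0.0505, 0.2514]
orientation: [1.823, 2.555, 0.002]
force: [-0.9, -0.2, -1.3]
opening: 0.009
gripper_force: 25.0
```

Request:
carry_out(moves=[{"yaw": 0.178, "jaw": 0.0, "dx": 0, "dy": 0, "dz": 0}, {"yaw": 0, "jaw": 0.0, "dx": 0.0447, "dy": 0.0258, "dz": 0}, {"yaw": 0, "jaw": 0.0, "dx": 0.0447, "dy": 0.0258, "dz": 0}, {"yaw": 0, "jaw": 0.0, "dx": 0.0447, "dy": 0.0258, "dz": 0}, {"yaw": 0, "jaw": 0.0, "dx": 0.0447, "dy": 0.0258, "dz": 0}, {"yaw": 0, "jaw": 0.0, "dx": 0.0447, "dy": 0.0258, "dz": 0}, {"yaw": 0, "jaw": 0.0, "dx": 0.0447, "dy": 0.0258, "dz": 0}, {"yaw": 0, "jaw": 0.0, "dx": 0.0447, "dy": 0.0258, "dz": 0}])

```text
t: 40.7
tool_pos: [0.5788, 0.2889, 0.249]
orientation: [-2.038, -2.391, 0.001]
force: [0.2, -0.3, 0.9]
opening: 0.0089
gripper_force: 25.0
```

Request:
carry_out(moves=[{"yaw": 0, "jaw": 0.0, "dx": 0, "dy": 0, "dz": 0}, {"yaw": 0, "jaw": 0.0, "dx": 0, "dy": 0, "dz": 0}, {"yaw": 0, "jaw": 0.0, "dx": 0, "dy": 0, "dz": 0}])

```text
t: 41.08
tool_pos: [0.5786, 0.2862, 0.2498]
orientation: [2.039, 2.389, 0.0]
force: [0.6, 0.1, -0.9]
opening: 0.0092
gripper_force: 25.0
```

```bash
python3 -c "
from h import *
plan(.5785,.2873,.1844,99.1)"
```

```text
t41.08 pos [0.5786 0.2862 0.2738] th 99.0 tilt 0.0 q6 0.22 open 0.0092 F [ 0.6  0.1 -0.9] 
 yaw -0.001 shift before yaw [0.0011 0.0001 0.0894] after [0.0011 0.0001 0.0894]
```

Request:
carry_out(moves=[{"yaw": 0, "jaw": 0.0, "dx": 0.001, "dy": 0, "dz": 0.035}, {"yaw": 0, "jaw": 0.0, "dx": 0, "dy": 0, "dz": 0.03}, {"yaw": 0, "jaw": 0.0, "dx": 0, "dy": 0, "dz": 0.016}, {"yaw": 0, "jaw": 0.0, "dx": 0, "dy": 0, "dz": 0.008}, {"yaw": 0, "jaw": 0.0, "dx": 0, "dy": 0, "dz": 0}, {"yaw": 0, "jaw": 0.0, "dx": 0, "dy": 0, "dz": 0}, {"yaw": 0, "jaw": 0.0, "dx": 0, "dy": 0, "dz": 0}])

```text
t: 41.95
tool_pos: [0.579, 0.2886, 0.1617]
orientation: [2.037, 2.39, 0.003]
force: [0.8, 0.1, -0.6]
opening: 0.0092
gripper_force: 25.0
```

Request:
carry_out(moves=[{"yaw": 0, "jaw": 0.03, "dx": 0, "dy": 0, "dz": 0}, {"yaw": 0, "jaw": 0.03, "dx": 0, "dy": 0, "dz": 0}, {"yaw": 0, "jaw": 0.03, "dx": 0, "dy": 0, "dz": 0}, {"yaw": 0, "jaw": 0.03, "dx": 0, "dy": 0, "dz": -0.03}, {"yaw": 0, "jaw": 0.03, "dx": 0, "dy": 0, "dz": -0.05}, {"yaw": 0, "jaw": 0.03, "dx": 0, "dy": 0, "dz": -0.02}, {"yaw": 0, "jaw": 0.03, "dx": 0, "dy": 0, "dz": 0}])

```text
t: 42.82
tool_pos: [0.5794, 0.2887, 0.2623]
orientation: [2.037, 2.39, 0.005]
force: [-0.3, -0.4, -0.4]
opening: 0.0302
gripper_force: 0.0
```

Request:
carry_out(moves=[{"yaw": 0, "jaw": 0.04, "dx": -0.0585, "dy": -0.0045, "dz": 0}, {"yaw": 0, "jaw": 0.04, "dx": -0.0585, "dy": -0.0045, "dz": 0}, {"yaw": 0, "jaw": 0.04, "dx": -0.0585, "dy": -0.0045, "dz": 0}, {"yaw": 0, "jaw": 0.04, "dx": -0.0585, "dy": -0.0045, "dz": 0}, {"yaw": 0, "jaw": 0.04, "dx": -0.0585, "dy": -0.0045, "dz": 0}, {"yaw": 0, "jaw": 0.04, "dx": -0.0585, "dy": -0.0045, "dz": 0}, {"yaw": 0, "jaw": 0.04, "dx": -0.0585, "dy": -0.0045, "dz": 0}, {"yaw": 0, "jaw": 0.04, "dx": -0.0585, "dy": -0.0045, "dz": 0}])

```text
t: 43.82
tool_pos: [0.6159, -0.1811, 0.2573]
orientation: [-2.036, -2.388, 0.002]
force: [-0.5, 1.0, -0.3]
opening: 0.0401
gripper_force: 0.0
```

Request:
carry_out(moves=[{"yaw": 0, "jaw": 0.04, "dx": -0.0585, "dy": -0.0045, "dz": 0}, {"yaw": 0, "jaw": 0.04, "dx": -0.0585, "dy": -0.0045, "dz": 0}, {"yaw": 0, "jaw": 0.04, "dx": -0.0585, "dy": -0.0045, "dz": 0}, {"yaw": -0.184, "jaw": 0.04, "dx": 0, "dy": 0, "dz": 0}, {"yaw": -0.184, "jaw": 0.04, "dx": 0, "dy": 0, "dz": 0.03}, {"yaw": -0.184, "jaw": 0.04, "dx": 0, "dy": 0, "dz": 0.03}, {"yaw": -0.184, "jaw": 0.04, "dx": 0, "dy": 0, "dz": 0.03}, {"yaw": -0.184, "jaw": 0.04, "dx": 0, "dy": 0, "dz": 0.03}])

```text
t: 44.82
tool_pos: [0.63, -0.354, 0.1359]
orientation: [-0.755, -3.045, -0.002]
force: [0.1, -0.5, 0.1]
opening: 0.0403
gripper_force: 0.0
```

Request:
carry_out(moves=[{"yaw": -0.184, "jaw": 0.04, "dx": 0, "dy": 0, "dz": 0.03}, {"yaw": -0.184, "jaw": 0.04, "dx": 0, "dy": 0, "dz": 0.03}, {"yaw": 0, "jaw": 0.04, "dx": 0, "dy": 0, "dz": 0.02}, {"yaw": 0, "jaw": 0.04, "dx": 0, "dy": 0, "dz": 0}, {"yaw": 0, "jaw": 0.04, "dx": 0, "dy": 0, "dz": 0}])

```text
t: 45.45
tool_pos: [0.6319, -0.3553, 0.0614]
orientation: [0.198, 3.134, -0.001]
force: [0.8, 0.0, 0.5]
opening: 0.0399
gripper_force: 0.0
```

```bash
python3 -c "
from h import *
plan(.6309,-.3561,.0035,173);t,s=check('f.npz')
p=cast('scene',(187.0,368.5),.006);h=cast('scene',(178.3,352),.011);print(h,p,ang(h-p))
for f in('a','e','f'):
  T_=np.load(f+'.npz')['t'].astype(int);print(f,[int(v) for v in (T_[183:186,225:264,2]-T_[183:186,225:264,0]).mean(0)])"
```

```text
t45.45 pos [ 0.6319 -0.3553  0.0854] th 172.8 tilt 0.1 q6 -2.03 open 0.0399 F [0.8 0.  0.5] 
 yaw -0.004 shift before yaw [ 0.0009 -0.0009  0.0819] after [ 0.0009 -0.0009  0.0819]
scene change in magazine px 61
bench dark change top 18
[ 0.61214827 -0.35500226  0.011     ] [ 0.65362954 -0.35895347  0.006     ] 174.55882990244316
a [6, 5, 6, 4, 4, 2, 1, 0, 1, 0, 0, 0, -1, 0, 0, 0, 2, 2, 1, 2, 2, 3, 3, 5, 5, 4, 6, 13, 27, 40, 48, 53, 55, 60, 72, 83, 72, 26, 0]
e [5, 5, 4, 4, 4, 3, 1, 1, 0, 0, -1, 0, 0, 0, 0, 1, 2, 2, 1, 2, 1, 6, 23, 44, 42, 21, 6, 7, 19, 44, 51, 38, 25, 46, 70, 81, 70, 26, 0]
f [6, 6, 5, 4, 4, 2, 1, 0, 0, 0, -1, 0, 0, 0, 0, 5, 24, 45, 42, 16, 0, 2, 18, 43, 45, 22, 7, 7, 21, 46, 54, 40, 26, 47, 74, 86, 73, 27, 0]
```

Three dots are now in the magazine. Next is bolt 2.

Request:
carry_out(moves=[{"yaw": 0, "jaw": 0.04, "dx": 0.001, "dy": -0.001, "dz": 0.04}, {"yaw": 0, "jaw": 0.04, "dx": 0, "dy": 0, "dz": 0.025}, {"yaw": 0, "jaw": 0.04, "dx": 0, "dy": 0, "dz": 0.012}, {"yaw": 0, "jaw": 0.04, "dx": 0, "dy": 0, "dz": 0.005}, {"yaw": 0, "jaw": 0.04, "dx": 0, "dy": 0, "dz": 0}, {"yaw": 0, "jaw": 0.0, "dx": 0, "dy": 0, "dz": 0}, {"yaw": 0, "jaw": 0.0, "dx": 0, "dy": 0, "dz": 0}, {"yaw": 0, "jaw": 0.0, "dx": 0, "dy": 0, "dz": 0}])

```text
t: 47.05
tool_pos: [0.6306, -0.356, -0.021]
orientation: [0.194, 3.135, -0.001]
force: [0.2, 0.9, -0.2]
opening: 0.0146
gripper_force: 0.0
```

Request:
carry_out(moves=[{"yaw": 0, "jaw": 0.0, "dx": 0, "dy": 0, "dz": 0}, {"yaw": 0, "jaw": 0.0, "dx": 0, "dy": 0, "dz": 0}, {"yaw": 0, "jaw": 0.0, "dx": 0, "dy": 0, "dz": -0.03}, {"yaw": 0, "jaw": 0.0, "dx": 0, "dy": 0, "dz": -0.04}])

```text
t: 47.55
tool_pos: [0.6288, -0.3549, 0.047]
orientation: [-0.194, -3.132, -0.003]
force: [-0.4, 0.3, 0.3]
opening: 0.0091
gripper_force: 25.0
```

Request:
carry_out(moves=[{"yaw": 0.184, "jaw": 0.0, "dx": 0, "dy": 0, "dz": -0.03}, {"yaw": 0.184, "jaw": 0.0, "dx": 0, "dy": 0, "dz": -0.03}, {"yaw": 0.184, "jaw": 0.0, "dx": 0, "dy": 0, "dz": -0.03}, {"yaw": 0.184, "jaw": 0.0, "dx": 0, "dy": 0, "dz": -0.03}, {"yaw": 0.184, "jaw": 0.0, "dx": 0, "dy": 0, "dz": -0.03}, {"yaw": 0.184, "jaw": 0.0, "dx": 0, "dy": 0, "dz": -0.03}, {"yaw": 0.184, "jaw": 0.0, "dx": 0, "dy": 0, "dz": -0.022}, {"yaw": 0, "jaw": 0.0, "dx": 0, "dy": 0, "dz": 0}])

```text
t: 48.55
tool_pos: [0.6313, -0.3565, 0.253]
orientation: [2.034, 2.389, 0.001]
force: [-0.0, 0.0, -0.0]
opening: 0.0091
gripper_force: 25.0
```

Request:
carry_out(moves=[{"yaw": 0, "jaw": 0.0, "dx": 0.0585, "dy": 0.0045, "dz": 0}, {"yaw": 0, "jaw": 0.0, "dx": 0.0585, "dy": 0.0045, "dz": 0}, {"yaw": 0, "jaw": 0.0, "dx": 0.0585, "dy": 0.0045, "dz": 0}, {"yaw": 0, "jaw": 0.0, "dx": 0.0585, "dy": 0.0045, "dz": 0}, {"yaw": 0, "jaw": 0.0, "dx": 0.0585, "dy": 0.0045, "dz": 0}, {"yaw": 0, "jaw": 0.0, "dx": 0.0585, "dy": 0.0045, "dz": 0}, {"yaw": 0, "jaw": 0.0, "dx": 0.0585, "dy": 0.0045, "dz": 0}, {"yaw": 0, "jaw": 0.0, "dx": 0.0585, "dy": 0.0045, "dz": 0}])

```text
t: 49.55
tool_pos: [0.5906, 0.1137, 0.2485]
orientation: [-2.031, -2.395, 0.003]
force: [0.5, 0.9, -0.4]
opening: 0.0093
gripper_force: 25.0
```

Request:
carry_out(moves=[{"yaw": 0, "jaw": 0.0, "dx": 0.0585, "dy": 0.0045, "dz": 0}, {"yaw": 0, "jaw": 0.0, "dx": 0.0585, "dy": 0.0045, "dz": 0}, {"yaw": 0, "jaw": 0.0, "dx": 0.0585, "dy": 0.0045, "dz": 0}, {"yaw": 0, "jaw": 0.0, "dx": 0, "dy": 0, "dz": 0}, {"yaw": 0, "jaw": 0.0, "dx": 0, "dy": 0, "dz": 0}])

```text
t: 50.18
tool_pos: [0.5766, 0.2871, 0.2487]
orientation: [-2.033, -2.394, 0.004]
force: [0.2, -0.4, -0.3]
opening: 0.009
gripper_force: 25.0
```

```bash
python3 -c "
from h import *
plan(.5785,.2873,.1844,99.1)"
```

```text
t50.17 pos [0.5766 0.2871 0.2727] th 99.3 tilt 0.1 q6 0.22 open 0.0090 F [ 0.2 -0.4 -0.3] 
 yaw 0.004 shift before yaw [-0.0001  0.0019  0.0883] after [-0.0001  0.0019  0.0883]
```

Request:
carry_out(moves=[{"yaw": 0.004, "jaw": 0.0, "dx": 0, "dy": 0.0018, "dz": 0.035}, {"yaw": 0, "jaw": 0.0, "dx": 0, "dy": 0, "dz": 0.03}, {"yaw": 0, "jaw": 0.0, "dx": 0, "dy": 0, "dz": 0.015}, {"yaw": 0, "jaw": 0.0, "dx": 0, "dy": 0, "dz": 0.008}, {"yaw": 0, "jaw": 0.0, "dx": 0, "dy": 0, "dz": 0}, {"yaw": 0, "jaw": 0.0, "dx": 0, "dy": 0, "dz": 0}, {"yaw": 0, "jaw": 0.0, "dx": 0, "dy": 0, "dz": 0}])

```text
t: 51.05
tool_pos: [0.5797, 0.288, 0.1637]
orientation: [2.042, 2.386, 0.003]
force: [0.5, -0.2, -0.7]
opening: 0.0091
gripper_force: 25.0
```

Request:
carry_out(moves=[{"yaw": 0, "jaw": 0.03, "dx": 0, "dy": 0, "dz": 0}, {"yaw": 0, "jaw": 0.03, "dx": 0, "dy": 0, "dz": 0}, {"yaw": 0, "jaw": 0.03, "dx": 0, "dy": 0, "dz": 0}, {"yaw": 0, "jaw": 0.03, "dx": 0, "dy": 0, "dz": -0.03}, {"yaw": 0, "jaw": 0.03, "dx": 0, "dy": 0, "dz": -0.05}, {"yaw": 0, "jaw": 0.03, "dx": 0, "dy": 0, "dz": -0.02}, {"yaw": 0, "jaw": 0.03, "dx": 0, "dy": 0, "dz": 0}])

```text
t: 51.92
tool_pos: [0.5801, 0.2881, 0.2643]
orientation: [2.042, 2.385, 0.005]
force: [0.4, 0.3, 0.3]
opening: 0.0298
gripper_force: 0.0
```

```bash
python3 -c "
from h import *
t,s=check('g.npz')
print([int(v) for v in (t[183:186,225:264,2].astype(int)-t[183:186,225:264,0]).mean(0)])
plan(.6,-.1,.1,None)
def msk(im,lo,hi): return cv2.inRange(cv2.cvtColor(im,cv2.COLOR_BGR2HSV),lo,hi)
for n,im in(('top',t),('scene',s)):
  for nm,lo,hi in(('orange',(3,140,90),(13,255,255)),('wood',(11,60,70),(20,160,255)),('green',(50,60,30),(75,255,255))):
    k,l,st,c=cv2.connectedComponentsWithStats(msk(im,lo,hi))
    for i in range(1,k):
      if st[i,4]>25:print(n,nm,c[i].round(1),st[i])
cv2.imwrite('pics/m7.png',cv2.resize(np.vstack([s[200:400,60:440],t[130:300,200:540].repeat(1,0)[:, :380] if False else cv2.resize(t[140:300,200:540],(380,179))]),None,fx=1.55,fy=1.55,interpolation=2))"
```

```text
scene change in magazine px 41
bench dark change top 29
[6, 6, 5, 3, 4, 2, 1, 1, 1, 8, 26, 39, 33, 9, -1, 4, 23, 44, 40, 12, 0, 2, 18, 42, 43, 22, 6, 7, 20, 44, 51, 38, 25, 45, 70, 82, 71, 26, 0]
t52.52 pos [0.579  0.2877 0.2862] th 98.9 tilt 0.0 q6 0.23 open 0.0299 F [-0.3 -0.2  0.9] 
 yaw 0.000 shift before yaw [-0.3863 -0.0391  0.1862] after [-0.3863 -0.0391  0.1862]
top orange [317.1 200.3] [309 192  17  17 234]
top orange [321.6 291.2] [316 285  12  13 117]
top wood [301.9 136. ] [294 129  15  12  93]
top wood [317.6 176.7] [314 161   8  32 217]
top wood [242.  183.9] [217 178  46  13 343]
top wood [ 82.2 254.4] [ 78 211   9  88 335]
top wood [ 92.3 229.3] [ 91 216   4  33  58]
top wood [100.2 228.1] [ 99 219   4  25  45]
top wood [554.3 257.3] [548 227  12  79 306]
top wood [316.6 273.2] [312 261  11  25 118]
top wood [ 89.4 284.6] [ 88 269   4  29  53]
top wood [ 97.3 286.5] [ 95 271   5  29  62]
top green [175.9 125.4] [169 113  13  22 117]
top green [491.4 143.7] [472 131  39  28 506]
top green [482.1 158.6] [468 150  29  19 231]
top green [454.7 158.3] [450 153  11  12  75]
[... 1011 characters left out ...]
2 173.4] [142 154  48  38 490]
scene wood [426.1 168.6] [417 160  21  16  36]
scene wood [226.8 167.1] [224 162   9   9  36]
scene wood [353.  220.4] [330 194  46  58 469]
scene wood [215.  231.3] [202 221  26  20 233]
scene wood [283.3 300.3] [266 281  34  40 538]
scene wood [196.4 300.4] [193 297   8   8  56]
scene wood [333.8 313.3] [328 301  21  20  41]
scene green [492.7 263. ] [475 246  39  30 616]
scene green [219.7 264.2] [209 261  20   9  91]
scene green [165.9 329.8] [159 320  15  24 143]
scene green [ 47.6 369.3] [   8  355   80   31 1589]
scene green [ 51.4 397.6] [ 15 385  73  24 773]
scene green [ 95.2 412.5] [ 88 401  18  19 214]
scene green [ 47.8 415.4] [  0 408  78  12 523]
```

View pics/m7.png

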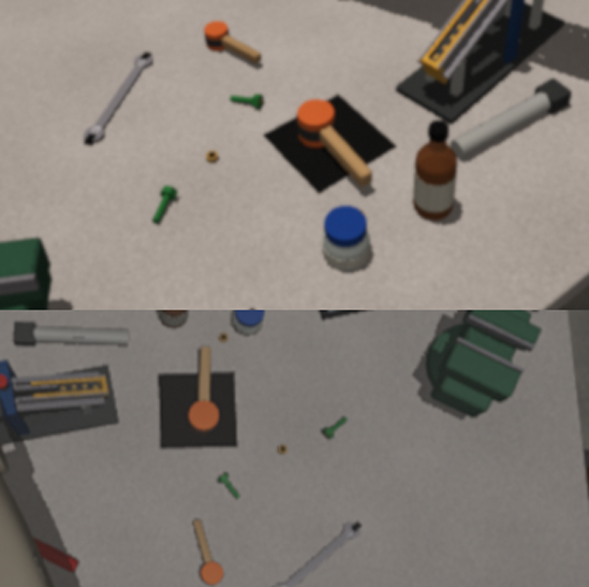

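The magazine shows four dots and no grey bolts remain on the bench. The mallet stands unmoved, head at m7 lower-view pixel (204,415). Now for the mallet.

Request:
carry_out(moves=[{"yaw": 0, "jaw": 0.05, "dx": -0.0502, "dy": -0.0032, "dz": 0}, {"yaw": 0, "jaw": 0.05, "dx": -0.0502, "dy": -0.0032, "dz": 0}, {"yaw": 0, "jaw": 0.05, "dx": -0.0502, "dy": -0.0032, "dz": 0}, {"yaw": 0, "jaw": 0.05, "dx": -0.0502, "dy": -0.0032, "dz": 0}, {"yaw": 0, "jaw": 0.05, "dx": -0.0502, "dy": -0.0032, "dz": 0}, {"yaw": 0, "jaw": 0.05, "dx": -0.0502, "dy": -0.0032, "dz": 0}, {"yaw": 0, "jaw": 0.05, "dx": -0.0502, "dy": -0.0032, "dz": 0}, {"yaw": 0, "jaw": 0.05, "dx": -0.0502, "dy": -0.0032, "dz": 0}])

```text
t: 53.52
tool_pos: [0.6158, -0.1147, 0.2627]
orientation: [2.042, 2.387, 0.0]
force: [-0.2, 0.4, 0.5]
opening: 0.0501
gripper_force: 0.0
```

Request:
carry_out(moves=[{"yaw": -0.1704, "jaw": 0.05, "dx": 0, "dy": 0, "dz": 0.02}, {"yaw": -0.1704, "jaw": 0.05, "dx": 0, "dy": 0, "dz": 0.03}, {"yaw": -0.1704, "jaw": 0.05, "dx": 0, "dy": 0, "dz": 0.03}, {"yaw": -0.1704, "jaw": 0.05, "dx": 0, "dy": 0, "dz": 0.03}, {"yaw": -0.1704, "jaw": 0.05, "dx": 0, "dy": 0, "dz": 0.03}, {"yaw": -0.1704, "jaw": 0.05, "dx": 0, "dy": 0, "dz": 0.03}, {"yaw": -0.1704, "jaw": 0.05, "dx": 0, "dy": 0, "dz": 0.02}, {"yaw": -0.1704, "jaw": 0.05, "dx": 0, "dy": 0, "dz": 0}])

```text
t: 54.52
tool_pos: [0.614, -0.1126, 0.0697]
orientation: [-0.074, -3.137, -0.002]
force: [0.7, 0.0, 0.6]
opening: 0.05
gripper_force: 0.0
```

Request:
carry_out(moves=[{"yaw": 0, "jaw": 0.05, "dx": 0, "dy": 0, "dz": 0}, {"yaw": 0, "jaw": 0.05, "dx": 0, "dy": 0, "dz": 0}])

```text
t: 54.78
tool_pos: [0.6162, -0.1132, 0.073]
orientation: [0.089, 3.139, -0.0]
force: [0.6, 0.2, 0.3]
opening: 0.0498
gripper_force: 0.0
```

```bash
python3 -c "
from h import *
m=cast('top',(317.1,200.3),.051);w=cast('top',(317.6,176.7),.039);d=(w-m)[:2];d/=np.linalg.norm(d);g=m[:2]+.05*d
print(m,w,ang(-d),g,cast('scene',(263.5,273.7),.051))
plan(g[0],g[1],.009,ang(-d))
s=avg('scene')
h=cv2.inRange(cv2.cvtColor(s,cv2.COLOR_BGR2HSV),(3,140,60),(13,255,255))[255:300,240:290];y,x=np.nonzero(h);print(x.mean()+240,y.mean()+255,len(x))"
```

```text
[ 0.56719982 -0.10995749  0.051     ] [ 0.64476566 -0.11441749  0.039     ] 176.7091420470346 [ 0.61711737 -0.11282772] [ 0.57140189 -0.11473395  0.051     ]
t54.77 pos [ 0.6162 -0.1132  0.097 ] th 176.8 tilt 0.1 q6 -1.78 open 0.0498 F [0.6 0.2 0.3] 
 yaw 0.001 shift before yaw [-0.0009  0.0004  0.088 ] after [-0.0009  0.0004  0.088 ]
263.41237113402065 278.25 388
```

Request:
carry_out(moves=[{"yaw": 0, "jaw": 0.05, "dx": 0, "dy": 0, "dz": 0.04}, {"yaw": 0, "jaw": 0.05, "dx": 0, "dy": 0, "dz": 0.025}, {"yaw": 0, "jaw": 0.05, "dx": 0, "dy": 0, "dz": 0.015}, {"yaw": 0, "jaw": 0.05, "dx": 0, "dy": 0, "dz": 0.008}, {"yaw": 0, "jaw": 0.05, "dx": 0, "dy": 0, "dz": 0}, {"yaw": 0, "jaw": 0.0, "dx": 0, "dy": 0, "dz": 0}, {"yaw": 0, "jaw": 0.0, "dx": 0, "dy": 0, "dz": 0}, {"yaw": 0, "jaw": 0.0, "dx": 0, "dy": 0, "dz": 0}], grip_force=60)

```text
t: 56.08
tool_pos: [0.6162, -0.1132, -0.0149]
orientation: [0.083, 3.14, -0.0]
force: [-0.3, 0.4, 0.5]
opening: 0.0248
gripper_force: 0.0
```

Request:
carry_out(moves=[{"yaw": 0, "jaw": 0.0, "dx": 0, "dy": 0, "dz": 0}, {"yaw": 0, "jaw": 0.0, "dx": 0, "dy": 0, "dz": 0}, {"yaw": 0, "jaw": 0.0, "dx": 0, "dy": 0, "dz": 0}])

```text
t: 56.45
tool_pos: [0.6162, -0.1133, -0.015]
orientation: [0.083, 3.14, -0.0]
force: [-0.3, -1.3, 3.0]
opening: 0.0194
gripper_force: 59.8
```

Request:
carry_out(moves=[{"yaw": 0, "jaw": 0.0, "dx": 0, "dy": 0, "dz": -0.015}, {"yaw": 0, "jaw": 0.0, "dx": 0, "dy": 0, "dz": -0.03}, {"yaw": 0, "jaw": 0.0, "dx": 0, "dy": 0, "dz": -0.05}, {"yaw": 0, "jaw": 0.0, "dx": 0, "dy": 0, "dz": -0.05}, {"yaw": 0, "jaw": 0.0, "dx": 0, "dy": 0, "dz": -0.05}, {"yaw": 0, "jaw": 0.0, "dx": 0, "dy": 0, "dz": -0.05}, {"yaw": 0, "jaw": 0.0, "dx": 0, "dy": 0, "dz": -0.02}, {"yaw": 0, "jaw": 0.0, "dx": 0, "dy": 0, "dz": 0}])

```text
t: 57.45
tool_pos: [0.6163, -0.1132, 0.2504]
orientation: [0.083, 3.138, -0.001]
force: [0.7, 0.5, -4.7]
opening: 0.0198
gripper_force: 59.8
```

```bash
python3 -c "
from h import *
plan(.636,.218,.29,None)"
```

```text
t57.45 pos [ 0.6163 -0.1132  0.2744] th 177.0 tilt 0.1 q6 -1.78 open 0.0198 F [ 0.7  0.5 -4.7] 
 yaw 0.000 shift before yaw [-0.0022  0.3317 -0.0156] after [-0.0022  0.3317 -0.0156]
```

Request:
carry_out(moves=[{"yaw": 0, "jaw": 0.0, "dx": 0.001, "dy": 0.03, "dz": 0}, {"yaw": 0, "jaw": 0.0, "dx": 0.0015, "dy": 0.05, "dz": 0}, {"yaw": 0, "jaw": 0.0, "dx": 0.0015, "dy": 0.055, "dz": 0}, {"yaw": 0, "jaw": 0.0, "dx": 0.0015, "dy": 0.055, "dz": 0}, {"yaw": 0, "jaw": 0.0, "dx": 0.0015, "dy": 0.055, "dz": 0}, {"yaw": 0, "jaw": 0.0, "dx": 0.001, "dy": 0.05, "dz": 0}, {"yaw": 0, "jaw": 0.0, "dx": 0, "dy": 0.0357, "dz": 0}, {"yaw": 0, "jaw": 0.0, "dx": 0, "dy": 0, "dz": 0}])

```text
t: 58.45
tool_pos: [0.6231, 0.2201, 0.2449]
orientation: [-0.077, -3.135, 0.002]
force: [-1.2, -0.2, -3.5]
opening: 0.0195
gripper_force: 59.8
```

Request:
carry_out(moves=[{"yaw": 0, "jaw": 0.0, "dx": 0, "dy": 0, "dz": 0.01}, {"yaw": 0, "jaw": 0.0, "dx": 0, "dy": 0, "dz": 0.01}, {"yaw": 0, "jaw": 0.0, "dx": 0, "dy": 0, "dz": 0.008}, {"yaw": 0, "jaw": 0.0, "dx": 0, "dy": 0, "dz": 0}, {"yaw": 0, "jaw": 0.0, "dx": 0, "dy": 0, "dz": 0}])

```text
t: 59.08
tool_pos: [0.6254, 0.2173, 0.2219]
orientation: [0.083, 3.14, 0.0]
force: [-0.1, -0.6, -2.8]
opening: 0.0196
gripper_force: 59.8
```

```bash
python3 -c "
from h import *
plan(.6254,.2175,.274,None);t=avg('top')
m=camera_model('top')
for nm,lo,hi in(('orange',(3,140,60),(13,255,255)),('wood',(11,60,70),(20,160,255))):
    k,l,st,c=cv2.connectedComponentsWithStats(cv2.inRange(cv2.cvtColor(t,cv2.COLOR_BGR2HSV),lo,hi))
    for i in range(1,k):
      if st[i,4]>60 and 150<c[i][0]<260 and c[i][1]<220:print(nm,c[i],st[i],cast('top',c[i],.284))
"
```

```text
t59.08 pos [0.6254 0.2173 0.2459] th 177.0 tilt 0.0 q6 -1.26 open 0.0196 F [-0.1 -0.6 -2.8] 
 yaw 0.000 shift before yaw [ 0.      0.0002 -0.0281] after [ 0.      0.0002 -0.0281]
orange [196.54658385 180.65217391] [187 171  20  20 322] [0.57682928 0.22037441 0.284     ]
wood [244.13924051 183.6835443 ] [222 178  41  13 316] [0.56634227 0.09495205 0.284     ]
```

Request:
carry_out(moves=[{"yaw": 0, "jaw": 0.0, "dx": 0, "dy": 0, "dz": 0.005}, {"yaw": 0, "jaw": 0.0, "dx": 0, "dy": 0, "dz": 0.004}, {"yaw": 0, "jaw": 0.0, "dx": 0, "dy": 0, "dz": 0.004}, {"yaw": 0, "jaw": 0.0, "dx": 0, "dy": 0, "dz": 0.004}])

```text
t: 59.88
tool_pos: [0.6253, 0.2177, 0.2048]
orientation: [0.083, 3.14, 0.0]
force: [-1.3, -0.8, 2.1]
opening: 0.0198
gripper_force: 59.8
```

Request:
carry_out(moves=[{"yaw": 0, "jaw": 0.0, "dx": 0, "dy": 0, "dz": 0.004}, {"yaw": 0, "jaw": 0.0, "dx": 0, "dy": 0, "dz": 0.004}, {"yaw": 0, "jaw": 0.0, "dx": 0, "dy": 0, "dz": 0.004}])

```text
t: 60.25
tool_pos: [0.6253, 0.2176, 0.1924]
orientation: [0.083, 3.14, 0.0]
force: [-1.4, -1.4, 1.8]
opening: 0.0196
gripper_force: 59.8
```

```bash
cat >> h.py <<'E'
def headpos(z):
    t=avg('top',3);k,l,st,c=cv2.connectedComponentsWithStats(cv2.inRange(cv2.cvtColor(t,cv2.COLOR_BGR2HSV),(3,140,60),(13,255,255)))
    for i in range(1,k):
        if st[i,4]>180 and c[i][1]<230:print("head",c[i],st[i],cast('top',c[i],z))
def cap():
    s=avg('scene',3);h=cv2.cvtColor(s[130:200,365:410],cv2.COLOR_BGR2HSV);m=((h[...,0]<4)|(h[...,0]>172))&(h[...,1]>130)&(h[...,2]>60)
    y,x=np.nonzero(m);print("cap px",len(x),x.mean()+365 if len(x) else 0,y.mean()+130 if len(x) else 0, y.max()+130 if len(x) else 0)
E
python3 -c "
from h import *
plan(.6254,.2175,.274,None);headpos(.26);cap()
for z in(.227,.207,.197):print(z,proj('scene',[.5894,.2195,z]))"
```

```text
t60.25 pos [0.6253 0.2176 0.2164] th 177.0 tilt 0.0 q6 -1.26 open 0.0196 F [-1.4 -1.4  1.8] 
 yaw 0.000 shift before yaw [-0.0001 -0.0001 -0.0576] after [-0.0001 -0.0001 -0.0576]
head [198.28802589 183.44660194] [189 174  20  20 309] [0.5751209  0.21974565 0.26      ]
cap px 11 381.45454545454544 169.27272727272728 170
0.227 [383.60828128 159.29128864]
0.207 [382.73594154 166.63435924]
0.197 [382.30632877 170.250699  ]
```

Request:
carry_out(moves=[{"yaw": 0, "jaw": 0.0, "dx": 0, "dy": 0, "dz": 0.003}, {"yaw": 0, "jaw": 0.0, "dx": 0, "dy": 0, "dz": 0.003}, {"yaw": 0, "jaw": 0.0, "dx": 0, "dy": 0, "dz": 0}])

```text
t: 60.92
tool_pos: [0.6251, 0.2176, 0.1862]
orientation: [-0.082, -3.14, 0.0]
force: [-1.0, -0.1, 0.3]
opening: 0.0196
gripper_force: 59.8
```

Request:
carry_out(moves=[{"yaw": 0, "jaw": 0.0, "dx": 0, "dy": 0, "dz": 0.002}, {"yaw": 0, "jaw": 0.0, "dx": 0, "dy": 0, "dz": 0}])

```text
t: 61.18
tool_pos: [0.6251, 0.2176, 0.1843]
orientation: [-0.083, -3.14, 0.0]
force: [-1.6, -0.5, 1.6]
opening: 0.0195
gripper_force: 59.8
```

Request:
carry_out(moves=[{"yaw": 0, "jaw": 0.0, "dx": 0, "dy": 0, "dz": 0.0015}, {"yaw": 0, "jaw": 0.0, "dx": 0, "dy": 0, "dz": 0}])

```text
t: 61.42
tool_pos: [0.6252, 0.2176, 0.1837]
orientation: [0.083, 3.14, 0.0]
force: [-4.1, -1.2, 6.2]
opening: 0.0192
gripper_force: 59.8
```

Request:
carry_out(moves=[{"yaw": 0, "jaw": 0.0, "dx": 0, "dy": 0, "dz": 0.001}, {"yaw": 0, "jaw": 0.0, "dx": 0, "dy": 0, "dz": 0}, {"yaw": 0, "jaw": 0.0, "dx": 0, "dy": 0, "dz": 0}])

```text
t: 61.8
tool_pos: [0.6253, 0.2176, 0.1836]
orientation: [0.082, 3.139, 0.0]
force: [-5.4, -1.3, 11.8]
opening: 0.0193
gripper_force: 59.8
```

Request:
carry_out(moves=[{"yaw": 0, "jaw": 0.0, "dx": 0, "dy": 0, "dz": 0.001}, {"yaw": 0, "jaw": 0.0, "dx": 0, "dy": 0, "dz": 0}, {"yaw": 0, "jaw": 0.0, "dx": 0, "dy": 0, "dz": 0}])

```text
t: 62.18
tool_pos: [0.6254, 0.2176, 0.1835]
orientation: [0.082, 3.139, 0.001]
force: [-7.0, -3.3, 14.5]
opening: 0.0197
gripper_force: 59.9
```

Request:
carry_out(moves=[{"yaw": 0, "jaw": 0.0, "dx": 0, "dy": 0, "dz": -0.01}, {"yaw": 0, "jaw": 0.0, "dx": 0, "dy": 0, "dz": -0.03}, {"yaw": 0, "jaw": 0.0, "dx": 0, "dy": 0, "dz": -0.03}, {"yaw": 0, "jaw": 0.0, "dx": 0, "dy": 0, "dz": 0}, {"yaw": 0, "jaw": 0.0, "dx": 0, "dy": 0, "dz": 0}])

```text
t: 62.8
tool_pos: [0.6247, 0.2175, 0.249]
orientation: [-0.083, -3.139, 0.001]
force: [-1.0, -0.3, -3.5]
opening: 0.0195
gripper_force: 59.8
```

Request:
carry_out(moves=[{"yaw": 0, "jaw": 0.0, "dx": -0.001, "dy": -0.03, "dz": 0}, {"yaw": 0, "jaw": 0.0, "dx": -0.0015, "dy": -0.05, "dz": 0}, {"yaw": 0, "jaw": 0.0, "dx": -0.0015, "dy": -0.055, "dz": 0}, {"yaw": 0, "jaw": 0.0, "dx": -0.0015, "dy": -0.055, "dz": 0}, {"yaw": 0, "jaw": 0.0, "dx": -0.0015, "dy": -0.055, "dz": 0}, {"yaw": 0, "jaw": 0.0, "dx": -0.001, "dy": -0.05, "dz": 0}, {"yaw": 0, "jaw": 0.0, "dx": 0, "dy": -0.0357, "dz": 0}, {"yaw": 0, "jaw": 0.0, "dx": 0, "dy": 0, "dz": 0}])

```text
t: 63.8
tool_pos: [0.6144, -0.1157, 0.2481]
orientation: [-0.088, -3.137, -0.001]
force: [0.2, -0.3, -3.8]
opening: 0.0195
gripper_force: 59.8
```

```bash
python3 -c "
from h import *
plan(.6162,-.1132,.009,None);headpos(.32);cap()
print(proj('scene',[.5894,.2195,.197]))
t=avg('top',3);h=cv2.cvtColor(t[160:205,185:215],cv2.COLOR_BGR2HSV);m=((h[...,0]<5)|(h[...,0]>172))&(h[...,1]>130);y,x=np.nonzero(m);c=(x.mean()+185,y.mean()+160);print(len(x),c,cast('top',c,.201),proj('top',[.5894,.2195,.201]),proj('top',[.5894,.2195,.23]))
"
```

```text
t63.80 pos [ 0.6144 -0.1157  0.2721] th 176.8 tilt 0.2 q6 -1.78 open 0.0195 F [ 0.2 -0.3 -3.8] 
 yaw 0.000 shift before yaw [-0.0017  0.0026  0.2631] after [-0.0017  0.0026  0.2631]
head [322.82098765 179.87962963] [313 170  21  20 324] [ 0.56385318 -0.10937414  0.32      ]
cap px 53 382.0943396226415 169.32075471698113 173
[382.30632877 170.250699  ]
43 (np.float64(201.88372093023256), np.float64(183.4418604651163)) [0.58957568 0.21970891 0.201     ] [201.9575612  183.50167151] [200.27290435 180.98392704]
```

The cap is home (measured 0.201 m). Now I'll set the mallet back on its pad.

Request:
carry_out(moves=[{"yaw": 0, "jaw": 0.0, "dx": 0, "dy": 0, "dz": 0.02}, {"yaw": 0, "jaw": 0.0, "dx": 0, "dy": 0, "dz": 0.05}, {"yaw": 0, "jaw": 0.0, "dx": 0, "dy": 0, "dz": 0.05}, {"yaw": 0, "jaw": 0.0, "dx": 0, "dy": 0, "dz": 0.05}, {"yaw": 0, "jaw": 0.0, "dx": 0, "dy": 0, "dz": 0.05}, {"yaw": 0, "jaw": 0.0, "dx": 0, "dy": 0, "dz": 0.02}, {"yaw": 0, "jaw": 0.0, "dx": 0, "dy": 0, "dz": 0}, {"yaw": 0, "jaw": 0.0, "dx": 0, "dy": 0, "dz": 0}])

```text
t: 65.25
tool_pos: [0.6177, -0.1136, 0.0135]
orientation: [0.083, 3.137, -0.001]
force: [0.4, -0.7, -2.7]
opening: 0.0194
gripper_force: 59.8
```

```bash
python3 -c "
from h import *
plan(.6162,-.1132,.009,None);headpos(.073)
s=avg('scene',3);h=cv2.inRange(cv2.cvtColor(s,cv2.COLOR_BGR2HSV),(3,140,60),(13,255,255))[240:310,235:300];y,x=np.nonzero(h);print(x.mean()+235,y.mean()+240,x.min()+235,x.max()+235,y.min()+240,y.max()+240)
k,l,st,c=cv2.connectedComponentsWithStats(h);print([(c[i]+[235,240],st[i]) for i in range(1,k) if st[i,4]>20])
"
```

```text
t65.25 pos [ 0.6177 -0.1136  0.0375] th 177.0 tilt 0.2 q6 -1.78 open 0.0194 F [ 0.4 -0.7 -2.7] 
 yaw 0.000 shift before yaw [0.0015 0.0003 0.0285] after [0.0015 0.0003 0.0285]
head [317.62189055 196.57711443] [309 190  18  15 201] [ 0.57405658 -0.11049585  0.073     ]
257.3333333333333 276.0246913580247 252 263 259 286
[(array([256.51612903, 269.19354839]), array([19, 26,  6,  8, 31], dtype=int32)), (array([258.47727273, 282.97727273]), array([18, 40, 11,  7, 44], dtype=int32))]
```

Settled. I'll lower the last ~28 mm slowly and watch the force.

Request:
carry_out(moves=[{"yaw": 0, "jaw": 0.0, "dx": 0, "dy": 0, "dz": 0.01}, {"yaw": 0, "jaw": 0.0, "dx": 0, "dy": 0, "dz": 0.008}, {"yaw": 0, "jaw": 0.0, "dx": 0, "dy": 0, "dz": 0.005}, {"yaw": 0, "jaw": 0.0, "dx": 0, "dy": 0, "dz": 0}, {"yaw": 0, "jaw": 0.0, "dx": 0, "dy": 0, "dz": 0}])

```text
t: 66.18
tool_pos: [0.6159, -0.1131, -0.012]
orientation: [0.083, 3.14, -0.0]
force: [-0.3, -0.8, -4.0]
opening: 0.0192
gripper_force: 59.8
```

Request:
carry_out(moves=[{"yaw": 0, "jaw": 0.0, "dx": 0, "dy": 0, "dz": 0.0025}, {"yaw": 0, "jaw": 0.0, "dx": 0, "dy": 0, "dz": 0}, {"yaw": 0, "jaw": 0.0, "dx": 0, "dy": 0, "dz": 0}])

```text
t: 66.55
tool_pos: [0.6158, -0.1131, -0.0145]
orientation: [0.083, 3.14, -0.0]
force: [0.2, -0.0, -3.4]
opening: 0.0195
gripper_force: 59.8
```

Request:
carry_out(moves=[{"yaw": 0, "jaw": 0.0, "dx": 0, "dy": 0, "dz": 0.001}, {"yaw": 0, "jaw": 0.0, "dx": 0, "dy": 0, "dz": 0}, {"yaw": 0, "jaw": 0.0, "dx": 0, "dy": 0, "dz": 0}])

```text
t: 66.92
tool_pos: [0.616, -0.1131, -0.0151]
orientation: [0.083, 3.14, -0.0]
force: [-0.7, -0.4, 2.3]
opening: 0.0196
gripper_force: 59.8
```

Request:
carry_out(moves=[{"yaw": 0, "jaw": 0.0, "dx": 0, "dy": 0, "dz": 0.0007}, {"yaw": 0, "jaw": 0.0, "dx": 0, "dy": 0, "dz": 0}, {"yaw": 0, "jaw": 0.0, "dx": 0, "dy": 0, "dz": 0}])

```text
t: 67.3
tool_pos: [0.6162, -0.1131, -0.0152]
orientation: [0.083, 3.14, -0.0]
force: [-2.9, 1.6, 8.5]
opening: 0.0197
gripper_force: 59.9
```

Request:
carry_out(moves=[{"yaw": 0, "jaw": 0.0, "dx": 0, "dy": 0, "dz": -0.001}, {"yaw": 0, "jaw": 0.045, "dx": 0, "dy": 0, "dz": 0}, {"yaw": 0, "jaw": 0.045, "dx": 0, "dy": 0, "dz": 0}, {"yaw": 0, "jaw": 0.045, "dx": 0, "dy": 0, "dz": 0}, {"yaw": 0, "jaw": 0.045, "dx": 0, "dy": 0, "dz": 0}, {"yaw": 0, "jaw": 0.045, "dx": 0, "dy": 0, "dz": -0.03}, {"yaw": 0, "jaw": 0.045, "dx": 0, "dy": 0, "dz": -0.05}, {"yaw": 0, "jaw": 0.045, "dx": 0, "dy": 0, "dz": -0.06}])

```text
t: 68.3
tool_pos: [0.6146, -0.1127, 0.1248]
orientation: [-0.083, -3.138, -0.001]
force: [0.9, -1.5, 0.5]
opening: 0.0451
gripper_force: 0.0
```

Request:
carry_out(moves=[{"yaw": 0, "jaw": 0.045, "dx": 0, "dy": 0, "dz": -0.06}, {"yaw": 0, "jaw": 0.045, "dx": 0, "dy": -0.05, "dz": -0.03}, {"yaw": 0, "jaw": 0.045, "dx": 0, "dy": -0.06, "dz": 0}, {"yaw": 0, "jaw": 0.045, "dx": 0, "dy": -0.06, "dz": 0}, {"yaw": 0, "jaw": 0.045, "dx": 0, "dy": -0.06, "dz": 0}, {"yaw": 0, "jaw": 0.045, "dx": 0, "dy": -0.05, "dz": 0}, {"yaw": 0, "jaw": 0.045, "dx": 0, "dy": 0, "dz": 0}, {"yaw": 0, "jaw": 0.045, "dx": 0, "dy": 0, "dz": 0}])

```text
t: 69.3
tool_pos: [0.601, -0.3924, 0.2143]
orientation: [-0.083, -3.14, -0.001]
force: [-0.4, 1.0, -0.2]
opening: 0.045
gripper_force: 0.0
```

```bash
python3 -c "
from h import *
headpos(.051);cap();t=avg('top',3);s=avg('scene',3)
print([int(v) for v in (t[183:186,225:264,2].astype(int)-t[183:186,225:264,0]).mean(0)])
h=cv2.inRange(cv2.cvtColor(s,cv2.COLOR_BGR2HSV),(3,140,90),(13,255,255))
k,l,st,c=cv2.connectedComponentsWithStats(h);print([(c[i],st[i]) for i in range(1,k) if st[i,4]>100])
o=np.load('a.npz')
for n,a in(('t',t),('s',s)):
  d=(np.abs(a.astype(int)-o[n]).max(2)>30).astype(np.uint8);k,l,st,c=cv2.connectedComponentsWithStats(d);print(n,[st[i].tolist() for i in range(1,k) if st[i,4]>15])
"
```

```text
head [316.75918367 200.48571429] [308 192  18  18 245] [ 0.56663734 -0.10889761  0.051     ]
cap px 54 382.1296296296296 169.38888888888889 173
[6, 6, 4, 3, 4, 3, 1, 1, 1, 8, 27, 41, 34, 9, -1, 4, 24, 46, 41, 13, 0, 2, 19, 45, 45, 22, 6, 7, 21, 47, 54, 40, 27, 48, 74, 86, 74, 27, 0]
[(array([199.06716418, 219.29850746]), array([192, 214,  15,  11, 134], dtype=int32)), (array([263.89974293, 273.54498715]), array([252, 264,  25,  21, 389], dtype=int32)), (array([337.68888889, 302.09444444]), array([329, 294,  20,  16, 180], dtype=int32))]
t [[449, 85, 18, 22, 102], [453, 93, 62, 35, 226], [198, 102, 362, 318, 32443], [478, 137, 26, 29, 284], [464, 154, 13, 9, 46], [453, 160, 16, 12, 89], [314, 162, 2, 30, 32], [454, 164, 31, 36, 389], [197, 177, 7, 6, 23], [320, 177, 2, 16, 20], [199, 181, 7, 7, 29], [371, 238, 7, 7, 26], [403, 262, 5, 6, 21], [241, 348, 14, 12, 39], [259, 360, 26, 18, 126], [255, 373, 20, 21, 82], [269, 379, 60, 41, 430], [250, 381, 11, 24, 112], [347, 390, 7, 7, 19], [282, 392, 28, 28, 490], [430, 398, 7, 10, 24], [342, 403, 8, 6, 18], [326, 409, 5, 7, 19]]
s [[0, 0, 166, 105, 10980], [74, 0, 15, 21, 223], [179, 0, 4, 29, 55], [165, 0, 49, 73, 1641], [230, 0, 8, 32, 136], [237, 0, 5, 19, 71], [169, 7, 12, 26, 181], [239, 32, 9, 54, 228], [202, 66, 37, 48, 1094], [40, 92, 9, 8, 25], [105, 95, 10, 3, 18], [57, 99, 59, 52, 1819], [121, 106, 7, 22, 66], [0, 132, 287, 276, 25517], [378, 154, 12, 20, 177], [166, 171, 15, 7, 61], [179, 178, 20, 11, 91], [378, 180, 6, 12, 44], [354, 215, 6, 4, 18], [345, 228, 5, 5, 19], [339, 234, 5, 6, 23], [118, 239, 25, 26, 403], [144, 241, 14, 31, 289], [271, 265, 6, 9, 16], [155, 280, 22, 17, 207], [273, 281, 25, 27, 142], [283, 313, 16, 15, 84], [175, 349, 9, 8, 30]]
```

The mallet stands upright within 2 mm of its old spot, the pin is home, and all four bolts are in the magazine. I'll hand the job in.

```bash
python3 -c "
from plant import *
print(close_job())"
```

```text
the job is handed in; nothing more can be done
None
```

The job is handed in: all four bolts on the bench are in the magazine, the pin is driven fully home with the mallet, and the mallet stands upright on its pad again, released.

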